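Load a culture dish in the microscope stage carrier

TASK

Make up the black stage carrier for the microscope: seat the clear glass base plate (the one with four pins) flat between the stops, then stand the larger of the two lidded culture dishes on it between the pins, and finally set the aluminium hold-down bridge over the dish with its feet home in the end pockets of the carrier. The glass is fragile: grip the plate and the dish only lightly, set everything down softly without pressing or dropping, keep the dish level, and leave everything else on the bench where it is.

Things in the scene. Friction and masses are not known exactly. Their poses are not given: they have to be found in the camera images.
- tray: Stage carrier, fixed: black slab 164 (x) x 100 (y) mm, floor 6 mm above the bench, z up, origin centre of underside (z = 0). Stops 6 mm high on it: plate bed, end stops' inner faces at x = +-49 mm, side stops' at y = +-34 mm, these only at |x| 27 to 45 mm (middle of the sides open for fingers). Bridge foot pockets centred at x = +-63, y = 0, 20 (x) by 32 (y) mm. White spot at centre.
- plate: Loose glass plate 90 (x) x 60 (y) x 8 mm, about 110 g, flat on the bench, z up, origin centre of underside; half a turn makes no difference. Four 6 mm steel pins, 4 mm high, on top at x, y = +-22 mm. Sits on the carrier floor, x along the carrier's x. Cracks if the fingers grip it above 16 N each (5 to 10 N lifts it), or if struck or pressed on the carrier above 25 N.
- dish: Larger lidded dish, white disc on top, 52 mm diameter (49 below 5 mm height), 16 mm high, 45 g; origin centre of underside, z up. Starts on the floor of cradle. Goes on the plate between the pins, 3.5 mm to spare all round. Cracks if the fingers grip it above 12 N each (4 to 8 N lifts it), or if struck or pressed by plate or bridge above 12 N; spoils if tilted over 20 degrees.
- bridge: Loose aluminium bridge, 140 g, on two feet; origin midway between the feet's undersides, x along it, z up; half a turn makes no difference. 138 (x) x 24 (y) x 55 mm. Feet 12 (x) x 24 (y) x 27 mm at x = +-63 mm; bar 14 mm wide (y) from z 27 to 35 mm; grip rib on its middle 40 (x) x 12 (y) mm, z 35 to 55 mm. In the carrier's pockets, x along its x, it passes 3 mm above the dish.
- cradle: Aluminium cradle, fixed, where the dish starts: base 64 (x) x 84 (y) x 6 mm, origin centre of underside on the bench, z up. Two guard walls along its x, 44 mm long, inner faces at y = +-31 mm, up to z = 26 mm: grip the dish along the cradle's x, where it is open.
- cradle_b: A second, identical cradle, fixed to the bench; it holds the smaller dish.
- small_dish: Bystander: smaller lidded dish, 38 mm diameter, 12 mm high, on the floor of cradle_b; leave it. Origin at the centre of its underside.
- bottle: Bystander: amber bottle, 56 mm diameter, 140 mm tall, standing on the bench behind the carrier. Origin at the centre of its underside.
- manipulator: Fixed micromanipulator stand behind the carrier: foot 80 x 80 mm, post and white block with black knobs within 60 mm of its axis, a steel rod reaching to 90 mm from its axis at x, y = +70, +50 mm; 190 mm tall. Origin at the centre of its foot, on the bench.
- tip_box: Bystander: grey box with clear lid, 70 (x) x 100 (y) x 54 mm, between robot and carrier. Origin at the centre of its underside.
- tube_rack: Bystander: white rack with three capped tubes, 60 (x) x 30 (y) x 50 mm. Origin at the centre of its underside.
- timer: Bystander: white timer lying flat, 60 (x) x 50 (y) x 18 mm. Origin at the centre of its underside.
- slide_box: Bystander: black slide box, 50 (x) x 95 (y) x 32 mm. Origin at the centre of its underside.
- loupe: Bystander: black magnifier, 40 mm diameter, 44 mm tall, standing beside the carrier. Origin at the centre of its underside.
- vial: Bystander: clear vial with white cap, 32 mm diameter, 48 mm tall, standing beside the carrier. Origin at the centre of its underside.
- jar: Bystander: white jar, 52 mm diameter, 60 mm tall. Origin at the centre of its underside.

How it is judged:
On the way, in this order (a step that is already met when the one before it is completed fails the run):
1. the glass plate lies flat in the carrier between its stops, released, with nothing on it (horizontal distance between plate and tray below 0.0065 m and z of plate in the frame of tray below 0.008 m and angle between the x axis of plate and the x axis of tray, either way round below 0.14 rad and angle between plate's own z axis and vertical below 0.06 rad and contact force between the fingers and plate below 0.2 N and linear speed of plate below 0.02 m/s), for 0.2 s.
2. the larger dish stands on the plate between the pins, released (horizontal distance between plate and tray below 0.0065 m and z of plate in the frame of tray below 0.008 m and angle between the x axis of plate and the x axis of tray, either way round below 0.14 rad and angle between each of plate, dish's own z axis and vertical below 0.06 rad and horizontal distance between dish and plate below 0.005 m and z of dish in the frame of plate between 0.006 and 0.01 m and contact force between the fingers and dish below 0.2 N and linear speed of dish below 0.02 m/s), for 0.2 s.
3. the bridge stands over the dish with both feet in the pockets, released (horizontal distance between each of plate, bridge and tray below 0.0065 m and z of each of plate, bridge in the frame of tray below 0.008 m and angle between the x axis of each of plate, bridge and the x axis of tray, either way round below 0.14 rad and angle between each of plate, dish, bridge's own z axis and vertical below 0.06 rad and horizontal distance between dish and plate below 0.005 m and z of dish in the frame of plate between 0.006 and 0.01 m and contact force between the fingers and bridge below 0.2 N and linear speed of bridge below 0.02 m/s), for 0.2 s.
At the end, for the whole second after the job is handed in: Plate, dish and bridge released and at rest. Plate and bridge: centred on the carrier within 6.5 mm, along its x within 8 degrees, level, resting on its floor within 2 mm. Dish: level, centred on the plate within 5 mm, its underside within 2 mm of the plate's top (all of step 3 and linear speed of each of plate, dish below 0.02 m/s and contact force between the fingers and plate below 0.2 N and contact force between the fingers and dish below 0.2 N); the robot touches nothing.
It fails at once if the fingers squeeze the dish with more than 24 N or the glass plate with more than 32 N (both fingers added: 12 and 16 N each) (contact force between the fingers and dish above 24 N or contact force between the fingers and plate above 32 N).
It fails at once if the plate, dish or bridge is dropped: it moves at over 0.3 m/s, a fall of 5 mm, out of the fingers ((contact force between the fingers and plate below 0.1 N and linear speed of plate above 0.3 m/s) or (contact force between the fingers and dish below 0.1 N and linear speed of dish above 0.3 m/s) or (contact force between the fingers and bridge below 0.1 N and linear speed of bridge above 0.3 m/s)).
It fails at once if the dish is struck or pressed by plate or bridge with more than 12 N, or the plate by the carrier with more than 25 N (contact force between dish and plate above 12 N or contact force between bridge and dish above 12 N or contact force between plate and tray above 25 N).
It fails at once if the dish is tilted more than 20 degrees (angle between dish's own z axis and vertical above 0.35 rad).
It fails at once if a bystander is moved more than 15 mm (distance of any of small_dish, bottle, tip_box, tube_rack, timer, slide_box, loupe, jar, vial from where it was at the start of the episode above 0.015 m).
It also fails if it takes over 72 s, if anything falls off the work surface, if the arm or the gripper's body presses on something with over 40 N, if the wrist force passes 120 N, or if a joint passes its speed limit or range.

ROBOT

A 7-joint arm with a two-finger parallel gripper is mounted at the origin on the work surface. World frame = base frame: x ahead of the robot, y to its left, z up, the work surface at z = 0. Lengths are in m, angles in rad, forces in N, time in s.
With the tool pointing down it reaches from about 0.35 to 0.9 m from the base axis. Payload 8.1 kg.
Tool frame: the origin (TCP) lies at the very end of the fingers, on their centre line; the grasp point (between the pads) lies 19 mm behind it; x points along the fingers, y is the direction in which the jaws open and shut, and the axes are right-handed (so a half turn about x gives the same grasp; the last joint's range is limited). The gripper opens to 92 mm and grips with 3 to 60 N. Pads are 19 mm wide; open, the fingers measure 130 mm over their backs; the gripper's body (75 mm by 190 mm) begins 47 mm behind the grasp point.
Start: joints at [1.125, 0.434, 0.025, 1.573, -0.012, 1.134, -0.075], TCP at [0.21, -0.589, 0.207] pointing down, gripper open.
Joint ranges: [-2.62, 2.62], [-0.44, 2.09], [-1.27, 1.32], [0.08, 2.57], [-1.32, 4.46], [0.12, 2], [-2.74, 2.74]. Speed limits (rad/s): [2.22, 2.22, 3.01, 3.01, 3.14, 3.14, 3.14].

INTERFACE

Orientations are given as a rotation vector (axis times angle).
In Python, from cell import * gives the robot as it stands.
- The arm moves only by the shell command python3 -m handwheel 'ROWS' [FORCE]. ROWS is JSON, a list of rows, each a list of 7 numbers: the opening, from 0 (shut) to 1 (fully open), then the shift along the tool's x, y, z in m, then the turn, a rotation vector about the tool's x, y, z in rad. A call has 1 to 10 rows; each row shifts and turns the commanded pose from where the row before left it, along the tool's axes as they then stand; what a row does not reach is not made up. A row lasts 1/10 s, in which the tool goes at most 50 mm and 8.59 degrees, less where a joint would pass 70% of its speed; a pose out of reach is approached as far as the arm can. A call is refused whole if a number of a shift passes 0.05 or a number of a turn 0.15, either way. A call with a gripper value outside its range is refused whole. The fingers move at their own pace and stop on an object; FORCE is the grip in N (left out, the last holds). Time passes only in rows, so rows that do not move let the fingers close. It gives the time, the measured TCP pose, the force and the opening at its end, in the units of the state.
- observe(): the state, without advancing time (a new reading comes with each control period).
- get_image(name): name is "scene" or "top"; returns (picture, depth): 400x640x3 uint8, blue, green, red; 400x640 float32, m along the optical axis (not along the pixel's ray), 0 where there is no reading.
- get_calibration(name): a dict with "camera_matrix" (3x3 intrinsics, pixels), "k1" (the pictures are not rectified: a ray, as slopes to the right and down, at radius r is drawn at 1 + k1 r^2 times it, then the intrinsics apply), "pose" (4x4, takes a point from camera to world coordinates). Camera axes: x right, y down, z forward; pixel columns grow to the right and rows downward; lengths in m; the calibration is good to about 2 mm. A picture is of the moment at which its call begins. get_calibration takes no time and is no camera call.
- sign_off(): hands the job in, once; it reports no verdict.
The state is a dict: "clock": time; "joints": joint angles; "dq": joint speeds; "joint_efforts": joint torques, N m; "position": TCP position; "ee_rot": TCP orientation; "force": force on the tool from outside, world axes, zero at the start; "ft_torque": the same for the moment, N m; "width": opening from 0.0 (shut) to 1.0 (fully open).
Only numpy, scipy, OpenCV 4.12 (cv2) and the standard library are available. Lean on these libraries where they do the work, as an engineer would, in place of code of your own. Each camera call takes 0.05 s, during which the arm holds its last target. There are 200 camera calls.

## Working session

There is one attempt and no reset: what is moved stays moved. The work goes in short steps, Python scripts to look and compute and a shell command to move; the robot and the scene stay as the last step left them, time stands still between calls to the robot, and variables do not carry over. Pictures are saved under pics/ and viewed, about 8 in all and at most 12, crops included, and the job is handed in when it is done.

```bash
mkdir -p pics; ls
cat > h.py <<'E'
from cell import *
import numpy as np, cv2
from scipy.spatial.transform import Rotation as R
def shot(name,fn=None):
    im,d=get_image(name); np.savez(f'/tmp/{name}.npz',im=im,d=d)
    if fn: cv2.imwrite('pics/'+fn,im)
    return im,d
def load(name):
    z=np.load(f'/tmp/{name}.npz'); return z['im'],z['d']
def ray(name,uv):
    c=get_calibration(name);K=np.array(c['camera_matrix']);T=np.array(c['pose']);k=c['k1']
    uv=np.atleast_2d(np.array(uv,float)); p=np.c_[(uv[:,0]-K[0,2])/K[0,0],(uv[:,1]-K[1,2])/K[1,1]]
    q=p.copy()
    for _ in range(20): q=p/(1+k*(q**2).sum(1,keepdims=True))
    return T[:3,3],(np.c_[q,np.ones(len(q))])@T[:3,:3].T
def onz(name,uv,z):
    o,d=ray(name,uv); s=(z-o[2])/d[:,2]; return o+d*s[:,None]
def dep(name,uv,d):
    o,r=ray(name,uv); uv=np.atleast_2d(np.array(uv)).astype(int); return o+r*d[uv[:,1],uv[:,0]][:,None]
E
python3 - <<'E'
from h import *
for n in ('scene','top'):
    shot(n,n+'0.png'); c=get_calibration(n); print(n,np.round(c['camera_matrix'],1).tolist(),c['k1'],np.round(c['pose'],3).tolist())
o=observe();print(o); print(R.from_rotvec(o['ee_rot']).as_matrix().round(3))
E
```

```text
pics
scene [[420.7, 0.0, 317.1], [0.0, 420.7, 202.3], [0.0, 0.0, 1.0]] -0.008849599139702813 [[-0.664, 0.46, -0.589, 1.137], [0.748, 0.394, -0.534, 0.531], [-0.014, -0.795, -0.606, 0.637], [0.0, 0.0, 0.0, 1.0]]
top [[482.0, 0.0, 321.8], [0.0, 482.0, 200.4], [0.0, 0.0, 1.0]] -0.07729571510598293 [[-0.011, -0.996, 0.087, 0.473], [-1.0, 0.011, 0.004, -0.014], [-0.005, -0.087, -0.996, 1.281], [0.0, 0.0, 0.0, 1.0]]
{'clock': 0.1, 'joints': array([ 1.1253895 ,  0.43517375,  0.02498875,  1.57398432, -0.01156131,
        1.13397666, -0.07506806]), 'dq': array([-0.00061221, -0.00207839,  0.00072866, -0.00222025, -0.0004939 ,
       -0.00060444,  0.00048992]), 'joint_efforts': array([ 3.36191697e-03, -6.69127035e+01,  9.88320038e-01, -3.15148258e+01,
       -6.04521716e-02,  3.74090660e-02,  2.65374308e-05]), 'position': array([ 0.20985313, -0.58822023,  0.20591937]), 'ee_rot': array([ 2.0354246 ,  0.35375481, -2.0362583 ]), 'force': array([ 0.76688197, -0.30843243,  0.0602945 ]), 'ft_torque': array([ 0.02147396,  0.00783693, -0.00456832]), 'width': 0.9975846384263153}
[[-0.001  0.336 -0.942]
 [ 0.001 -0.942 -0.336]
 [-1.    -0.001  0.   ]]
```

View pics/top0.png

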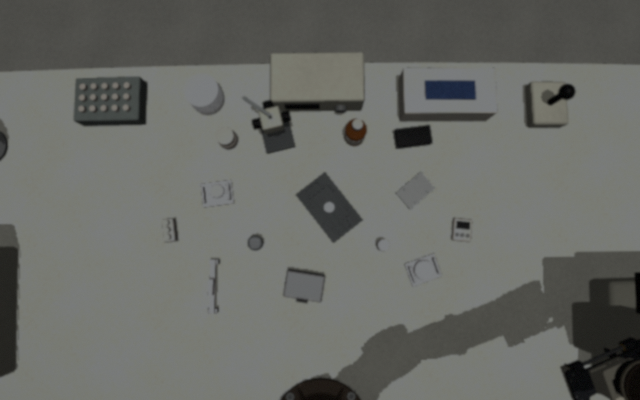

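View pics/scene0.png

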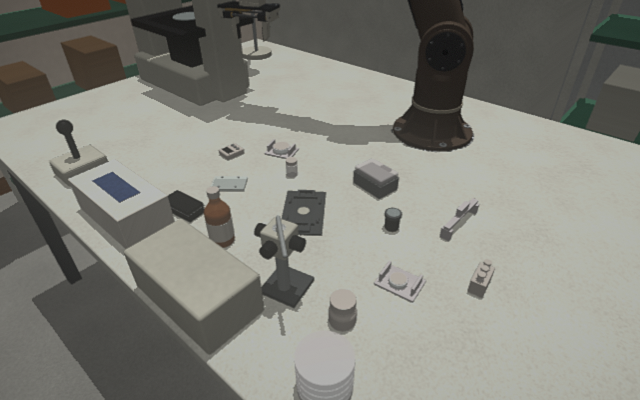

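Top view: carrier at (329,207), plate at (415,190), cradles with dishes at (424,268) and (217,192), bridge at (212,285), and the robot comes from the lower right. Next, enlarged crops.

Run:
```python
from h import *
im,d=load('top')
def crop(cx,cy,w,h,f): 
    c=im[cy-h//2:cy+h//2,cx-w//2:cx+w//2]; return cv2.resize(c,None,fx=f,fy=f,interpolation=cv2.INTER_CUBIC)
t=[crop(329,207,80,80,5)[:300*2], ]
A=np.zeros((600,800,3),np.uint8)
A[0:250,0:250]=crop(415,190,50,50,5); A[0:250,260:510]=crop(424,268,50,50,5); A[0:250,520:770]=crop(217,192,50,50,5)
A[260:600,0:340]=crop(329,207,68,68,5) if 0 else cv2.resize(crop(329,207,80,80,5),(340,340)); A[260:600,350:550]=crop(212,285,40,68,5)
A=cv2.convertScaleAbs(A,alpha=1.4)
cv2.imwrite('pics/c1.png',A)
# blob measurements
for n,(cx,cy) in dict(plate=(415,190),dR=(424,268),dL=(217,192),tray=(329,207),bridge=(212,285)).items():
    g=np.median(d[cy-2:cy+3,cx-2:cx+3]); print(n,dep('top',[[cx,cy]],d).round(4), im[cy,cx])
```

```text
plate [[ 0.6093 -0.2574  0.0116]] [105 107 105]
dR [[ 0.4038 -0.2744  0.0187]] [125 123 121]
dL [[0.6092 0.2675 0.0173]] [122 124 122]
tray [[ 0.567  -0.0286  0.0064]] [126 124 122]
bridge [[0.3689 0.2692 0.0602]] [101 100  99]
```

View pics/c1.png

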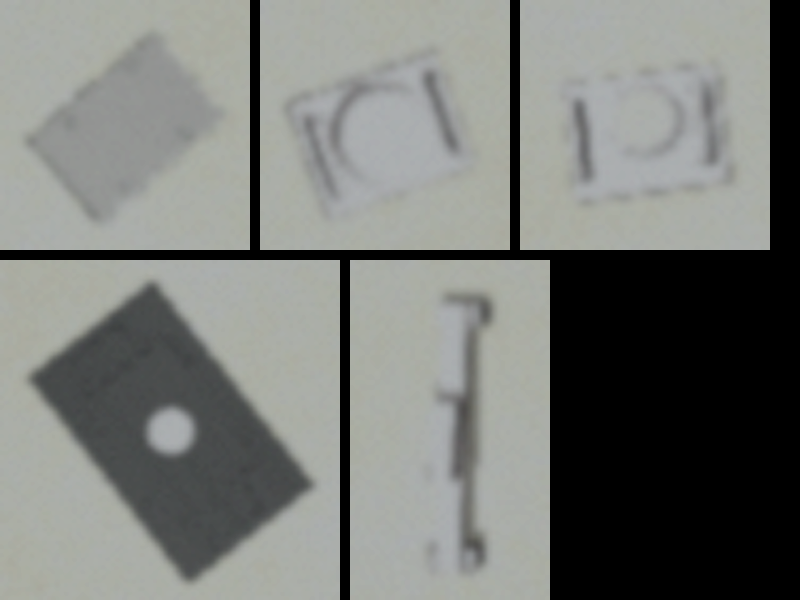

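```bash
cat >> h.py <<'E'
def rect(name,mask,near,z):
    cs,_=cv2.findContours(mask.astype(np.uint8),cv2.RETR_EXTERNAL,cv2.CHAIN_APPROX_NONE)
    cs=[c for c in cs if cv2.contourArea(c)>60]; c=min(cs,key=lambda c:np.hypot(*(np.array(cv2.minAreaRect(c)[0])-near)))
    P=onz(name,c[:,0,:],z)[:,:2].astype(np.float32); (a,b),(w,h),t=cv2.minAreaRect(P*1000)
    if w<h: w,h,t=h,w,t+90
    return np.round([a/1000,b/1000,w,h,(t+90)%180-90],4)
E
python3 - <<'E'
from h import *
for n,(pl,tr,sp,dR,br) in dict(top=((415,190),(329,207),(329,207),(424,268),(212,285)),scene=((230,184),(303,213),(303,211),(282,148),(460,218))).items():
    im,d=load(n); f=im.astype(float); g=f.mean(2); rb=f[...,2]-f[...,0]; rb=cv2.GaussianBlur(rb,(3,3),0)
    print(n,'bench rb', np.median(rb[150:250,350:400]), 'plate', rb[pl[1],pl[0]],'dish',rb[dR[1],dR[0]],'bridge',rb[br[1],br[0]])
    near=np.zeros(g.shape,bool)
    print(' tray',rect(n,g<90,tr,0.006))
    x,y=sp; m=(g>95); k,l=cv2.connectedComponents(m.astype(np.uint8)); mm=l==l[y,x]; v,u=np.nonzero(mm); print(' spot',mm.sum(),onz(n,[[u.mean(),v.mean()]],0.006).round(4))
    x,y=pl; w=np.s_[y-28:y+28,x-30:x+30]; th=(rb[y,x]+np.median(rb[w]))/2
    for th in (1,2,3): 
        try: print(' plate',th,rect(n,(rb<th),pl,0.008))
        except Exception as e: print(e)
    for th in (1,2,3,4):
        try: print(' cradleR',th,rect(n,(rb<th),dR,0.006),' bridge',rect(n,rb<th,br,0.03))
        except Exception as e: print(e)
E
```

```text
top bench rb 1.6875 plate -0.25 dish -3.5625 bridge -2.125
 tray [ 5.67700e-01 -2.79000e-02  1.64478e+02  9.99497e+01  3.73998e+01]
 spot 83 [[ 0.5677 -0.0276  0.006 ]]
 plate 1 [  0.7508  -0.2568  95.9231  70.9455 -86.7967]
 plate 2 [  0.6751  -0.1885  59.184   47.3141 -19.489 ]
 plate 3 [ 0.5251 -0.3286 97.283  50.6681 -5.4356]
 cradleR 1 [  0.3999  -0.2726  87.3463  72.0937 -68.0331]  bridge [  0.3529   0.2736 147.3493  96.242  -29.8797]
 cradleR 2 [  0.4172  -0.266  120.8385  87.5443  19.8318]  bridge [  0.3207   0.2562 180.0206 171.4626  53.2072]
 cradleR 3 [ 0.447  -0.385  73.8441 42.9679 82.1209]  bridge [ 0.0954  0.3172 47.5386 46.8726 59.6741]
 cradleR 4 [ 5.292000e-01 -1.220000e-02  1.818583e+03  9.199069e+02 -8.903340e+01]  bridge [ 5.2810000e-01 -1.2200000e-02  1.7843452e+03  9.0258810e+02
 -8.9033400e+01]
scene bench rb 8.0625 plate -0.0625 dish 14.25 bridge 4.5
 tray [ 3.681000e-01  3.140000e-02  1.257871e+02  1.124293e+02 -6.868900e+01]
 spot 83 [[ 0.5685 -0.0305  0.006 ]]
 plate 1 [  0.6115  -0.2588  84.4371  51.1973 -49.4963]
 plate 2 [  0.6134  -0.2576  86.4215  55.7113 -49.5692]
 plate 3 [  0.6114  -0.259   87.5714  60.4872 -49.4891]
 cradleR 1 [  0.6098  -0.2613  84.7055  51.36   -49.4963]  bridge [ 0.4612  0.1537 33.1333 32.9881 40.615 ]
 cradleR 2 [  0.6117  -0.2601  86.6961  55.8884 -49.5692]  bridge [ 0.4634  0.1544 38.7484 35.0401 67.8991]
 cradleR 3 [  0.6097  -0.2615  87.8498  60.6794 -49.489 ]  bridge [ 0.4803  0.1656 79.8277 34.3541 34.2999]
 cradleR 4 [  0.3979  -0.267   63.5398  39.3172 -32.7504]  bridge [  0.3424   0.2775  68.7733  29.5276 -26.6869]
```

Run:
```python
from h import *
im,d=load('top'); f=im.astype(float); g=cv2.GaussianBlur(f.mean(2),(3,3),0)
print(g[190,405:426:4].round(), np.median(g[165:215,385:445]))
for th in (107,109,111,113): print('plate',th,rect('top',g<th,(415,190),0.008))
print('corners',onz('top',[(421,171.4),(395.6,193),(410,209.4),(434.4,187.4)],0.008).round(4).tolist())
V,U=np.mgrid[0:400,0:640]; 
for n in ('top','scene'):
    im,d=load(n); P=dep(n,np.c_[U.ravel(),V.ravel()],d).reshape(400,640,3); np.save(f'/tmp/P{n}.npy',P)
    for nm,(cx,cy),zz in (('rib',(.35,.27),(.045,.062)),('bar',(.35,.27),(.025,.06)),('walls',(.404,-.274),(.0225,.03)),('dishtop',(.404,-.274),(.0195,.0225)),('plate',(.61,-.26),(.005,.011))):
        m=(P[...,2]>zz[0])&(P[...,2]<zz[1])&(np.hypot(P[...,0]-cx,P[...,1]-cy)<.1)
        Q=P[m][:,:2]
        if len(Q)<6: continue
        (a,b),(w,h),t=cv2.minAreaRect((Q*1000).astype(np.float32))
        ev,E=np.linalg.eigh(np.cov(Q.T)); print(n,nm,len(Q),Q.mean(0).round(4),[round(x,1) for x in (a,b,w,h,t)],'pca',np.degrees(np.arctan2(E[1,1],E[0,1])).round(1))
# depth-noise
    print('noise',np.std(P[...,2][230:260,280:300]) if n=='top' else '')
# dish: Hough on upscaled crop
im,d=load('top'); c=cv2.resize(im[243:293,399:449],None,fx=8,fy=8,interpolation=cv2.INTER_CUBIC); gg=cv2.cvtColor(c,cv2.COLOR_BGR2GRAY)
h=cv2.HoughCircles(gg,cv2.HOUGH_GRADIENT,1,50,param1=40,param2=15,minRadius=50,maxRadius=100)
for x,y,r in h[0][:3]: print(x,y,r,onz('top',[[399+(x+.5)/8-.5,243+(y+.5)/8-.5]],.022).round(4), 'diam',2*r/8*1.255/482)
im,d=load('scene'); print(im[140:156:2,282].tolist())
```

```text
[102. 105. 106. 105. 106. 102.] 120.97916666666667
plate 107 [  0.6097  -0.2555  89.3191  57.5109 -49.7224]
plate 109 [  0.6102  -0.2559  90.298   59.7763 -51.2712]
plate 111 [  0.6096  -0.2559  92.2821  61.2985 -50.5006]
plate 113 [  0.6102  -0.2565  94.529   62.5644 -50.5183]
corners [[0.6595, -0.2756, 0.008], [0.6022, -0.2061, 0.008], [0.5581, -0.2433, 0.008], [0.6161, -0.3103, 0.008]]
top rib 91 [0.3657 0.2749] [365.5, 275.6, 13.2, 39.8, 87.4] pca 178.5
top bar 373 [0.3641 0.2746] [363.0, 275.7, 24.2, 136.4, 87.8] pca 178.4
top walls 178 [ 0.3991 -0.2729] [400.1, -274.1, 47.5, 73.8, 19.5] pca 111.8
top dishtop 155 [ 0.3997 -0.275 ] [400.5, -273.7, 47.7, 74.3, 15.1] pca 108.8
top plate 627 [ 0.6085 -0.2576] [615.7, -259.4, 186.6, 170.8, 62.0] pca 124.2
noise 0.05232220920253153
scene rib 99 [0.3704 0.2753] [367.0, 274.4, 12.7, 44.0, 89.7] pca 177.8
scene bar 386 [0.3776 0.2757] [367.2, 273.1, 24.7, 141.5, 89.5] pca 177.8
scene walls 135 [ 0.4016 -0.2721] [402.5, -273.5, 50.0, 78.8, 23.8] pca 112.3
scene dishtop 64 [ 0.4074 -0.271 ] [403.2, -271.7, 50.0, 71.1, 11.8] pca 106.0
scene plate 431 [ 0.61   -0.2561] [611.1, -259.5, 64.7, 89.9, 39.8] pca 121.1
noise Traceback (most recent call last):
  File "<stdin>", line 20, in <module>
TypeError: 'NoneType' object is not subscriptable
```

```bash
cat >> h.py <<'E'
def goto(x,y,z,yaw,sc=1):
    """tool-axis shift (mm) and turn about tool x (rad) needed from measured pose"""
    o=observe(); M=R.from_rotvec(o['ee_rot']).as_matrix(); d=M.T@(np.array([x,y,z])-o['position'])
    ps=np.arctan2(M[1,1],M[0,1]); t=-(np.radians(yaw)-ps); t=(t+np.pi)%(2*np.pi)-np.pi
    dd=M.T@np.array([0,0,-1.])
    print('pos',o['position'].round(4),'yaw',np.degrees(ps).round(2),'down in tool',dd.round(4),'shift mm',(d*1000).round(1),'turn x',t.round(3),'F',o['force'].round(1),'w',round(o['width'],3),'t',o['clock'],'j7',o['joints'][6].round(2))
E
python3 - <<'E'
from h import *
V,U=np.mgrid[0:400,0:640]
im,d=load('scene'); P=dep('scene',np.c_[U.ravel(),V.ravel()],d).reshape(400,640,3); np.save('/tmp/Pscene.npy',P)
a=np.radians(22); ex=np.array([np.cos(a),np.sin(a)]); ey=np.array([-ex[1],ex[0]])
for n in ('top','scene'):
    P=np.load(f'/tmp/P{n}.npy'); r=P[...,:2]-np.array([.401,-.2735])
    X=r@ex;Y=r@ey; z=P[...,2]
    m=(abs(X)<.06)&(abs(Y)<.0285)&(z>.014)&(z<.028)
    (cx,cy),rad=cv2.minEnclosingCircle((P[m][:,:2]*1000).astype(np.float32)); Q=np.c_[X[m],Y[m]]
    print(n,'dish depth',m.sum(),cx,cy,rad,'centroid',P[m][:,:2].mean(0).round(4),'Xrange',Q.min(0).round(4),Q.max(0).round(4), 'z',np.median(z[m]))
    m=(abs(X)<.05)&(abs(Y)<.06)&(z>.023)&(z<.03)&(abs(Y)>.029); W=r[m]; print(' walls pos',W[Y[m]>0].mean(0),W[Y[m]<0].mean(0), 'ang',np.degrees(np.arctan2(*(W[Y[m]>0].mean(0)-W[Y[m]<0].mean(0))[::-1])))
    m=(z>.03)&(z<.3)&(P[...,0]>.3)&(P[...,0]<.85)&(abs(P[...,1])<.45); k,l,st,c=cv2.connectedComponentsWithStats(m.astype(np.uint8))
    for i in range(1,k):
        if st[i,4]>25: q=P[l==i]; print('  obj',st[i,4],q.min(0).round(3),q.max(0).round(3))
im,d=load('top'); c=cv2.resize(im[243:293,399:449],None,fx=8,fy=8,interpolation=cv2.INTER_CUBIC); gg=cv2.cvtColor(c,cv2.COLOR_BGR2GRAY)
h=cv2.HoughCircles(gg,cv2.HOUGH_GRADIENT,1.5,50,param1=25,param2=8,minRadius=60,maxRadius=95)
for x,y,r in h[0][:3]: print(x,y,r,onz('top',[[399+(x+.5)/8-.5,243+(y+.5)/8-.5]],.022).round(4), 'diam',2*r/8*1.255/482)
goto(.6102,-.2565,.12,39.7)
E
```

```text
top dish depth 309 396.3611145019531 -272.1019287109375 28.57045555114746 centroid [ 0.3992 -0.2729] Xrange [-0.025  -0.0255] [0.0236 0.0268] z 0.0218219160313593
 walls pos [-0.01366596  0.03121702] [ 0.01050054 -0.03267363] ang 110.71901772725857
  obj 2348 [ 0.742 -0.12   0.03 ] [0.85  0.176 0.191]
  obj 2350 [ 0.795 -0.45   0.03 ] [ 0.85  -0.22   0.097]
  obj 416 [0.822 0.257 0.03 ] [0.85  0.337 0.088]
  obj 469 [ 0.729 -0.125  0.031] [ 0.786 -0.069  0.144]
  obj 446 [ 0.724 -0.303  0.03 ] [ 0.78  -0.205  0.04 ]
  obj 311 [0.727 0.215 0.03 ] [0.774 0.263 0.066]
  obj 234 [0.481 0.375 0.03 ] [0.541 0.409 0.056]
  obj 193 [0.456 0.145 0.032] [0.494 0.184 0.051]
  obj 124 [ 0.452 -0.18   0.031] [ 0.481 -0.15   0.056]
  obj 326 [0.3   0.267 0.03 ] [0.431 0.284 0.06 ]
  obj 1114 [ 0.321 -0.013  0.032] [0.404 0.092 0.061]
scene dish depth 161 401.9415588378906 -271.7220153808594 26.423049926757812 centroid [ 0.4061 -0.2692] Xrange [-0.0227 -0.0249] [0.0276 0.0262] z 0.022702104856646588
 walls pos [-0.01272654  0.0316198 ] [ 0.01250204 -0.03183448] ang 111.68211231340308
  obj 117 [ 0.
[... 229 characters left out ...]
66 0.03 ] [0.437 0.283 0.058]
  obj 209 [0.457 0.144 0.031] [0.497 0.184 0.048]
  obj 1848 [0.743 0.065 0.03 ] [0.824 0.177 0.191]
  obj 1040 [ 0.831 -0.118  0.031] [0.85  0.121 0.103]
  obj 426 [0.48  0.374 0.03 ] [0.545 0.409 0.053]
  obj 771 [0.73  0.218 0.03 ] [0.78  0.266 0.064]
  obj 562 [0.825 0.26  0.07 ] [0.85  0.338 0.087]
219.75 219.75 90.75 [[ 0.3987 -0.2789  0.022 ]] diam 0.059072226
365.25 162.75 90.75 [[ 0.4164 -0.327   0.022 ]] diam 0.059072226
182.25 180.75 94.05 [[ 0.4115 -0.2669  0.022 ]] diam 0.061220307
pos [ 0.2099 -0.5882  0.2059] yaw -70.36 down in tool [ 1.0e+00  1.4e-03 -2.0e-04] shift mm [  86.1 -177.7 -488.6] turn x -1.921 F [ 0.8 -0.3  0.1] w 0.998 t 0.1 j7 -0.08
```

```bash
python3 -m handwheel '[[1,0,-0.016,-0.044,0,0,0],[1,0,-0.016,-0.044,0,0,0],[1,0,-0.016,-0.044,0,0,0],[1,0,-0.016,-0.044,0,0,0],[1,0,-0.016,-0.044,0,0,0],[1,0,-0.016,-0.044,0,0,0],[1,0,-0.016,-0.044,0,0,0],[1,0,-0.016,-0.044,0,0,0],[1,0,-0.016,-0.044,0,0,0],[1,0,-0.016,-0.044,0,0,0]]'
python3 -m handwheel '[[1,0,0,0,-0.148,0,0],[1,0,0,0,-0.148,0,0],[1,0,0,0,-0.148,0,0],[1,0,0,0,-0.148,0,0],[1,0,0,0,-0.148,0,0],[1,0,0,0,-0.148,0,0],[1,0,0,0,-0.148,0,0],[1,0,0,0,-0.148,0,0],[1,0,0,0,-0.148,0,0],[1,0,0,0,-0.148,0,0]]'
python3 -m handwheel '[[1,0,0,0,-0.148,0,0],[1,0,0,0,-0.148,0,0],[1,0,0,0,-0.145,0,0],[1,0,0,0,0,0,0],[1,0,0,0,0,0,0]]'
python3 -c "
from h import *
goto(.6102,-.2565,.05,39.7)"
```

```text
clock: 1.1
position: [0.5717, -0.2887, 0.2063]
ee_rot: [2.035, 0.352, -2.036]
force: [0.3, -1.5, -1.0]
width: 1.002
clock: 2.1
position: [0.5704, -0.2901, 0.2061]
ee_rot: [1.017, 1.321, -1.017]
force: [-0.7, -0.7, -0.1]
width: 0.997
clock: 2.6
position: [0.5705, -0.2901, 0.2063]
ee_rot: [0.689, 1.459, -0.689]
force: [0.2, -0.6, -1.4]
width: 1.001
pos [ 0.5705 -0.2901  0.2063] yaw 39.44 down in tool [1.e+00 1.e-04 7.e-04] shift mm [156.3  52.1  -0.6] turn x -0.004 F [ 0.2 -0.6 -1.4] w 1.001 t 2.6 j7 0.85
```

```bash
python3 -m handwheel '[[1,0.030,0.013,0,0,0,0],[1,0.040,0.013,0,0,0,0],[1,0.040,0.013,0,0,0,0],[1,0.030,0.013,0,0,0,0],[1,0.026,0,0,-0.004,0,0],[1,0,0,0,0,0,0],[1,0,0,0,0,0,0]]'
python3 -c "
from h import *
im,d=shot('scene'); c=im[130:230,170:290]; cv2.imwrite('pics/p1.png',cv2.convertScaleAbs(cv2.resize(c,None,fx=6,fy=6,interpolation=cv2.INTER_CUBIC),alpha=1.3))
goto(.6102,-.2565,.002,39.7)"
```

```text
clock: 3.3
position: [0.6106, -0.2571, 0.0409]
ee_rot: [0.684, 1.461, -0.685]
force: [-0.0, -0.5, 1.1]
width: 1.002
pos [ 0.6113 -0.2574  0.042 ] yaw 39.81 down in tool [ 1.0e+00 -5.0e-04 -1.4e-03] shift mm [40.  -0.4 -1.4] turn x 0.002 F [-0.4  0.7  0.1] w 1.001 t 3.35 j7 0.7
```

View pics/p1.png

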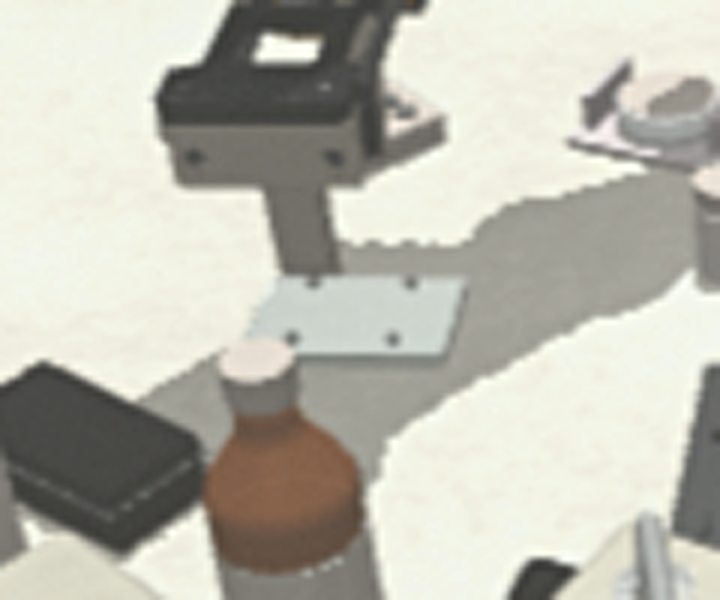

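The view shows the plate with pins at crop (313,284), (411,284), (391,339) and (292,338), and a finger ending at (305,275). I'll check the geometry numerically.

```bash
python3 -c "
from h import *
p=np.array([(313,284),(411,284),(391,339),(292,338)])/6+[170,130]-.5
q=onz('scene',p,.011)[:,:2]; print(q.round(4).tolist(),q.mean(0)); e=q[1]+q[2]-q[0]-q[3];print('x ang',np.degrees(np.arctan2(e[1],e[0])),np.linalg.norm(q[0]-q[1]),np.linalg.norm(q[1]-q[2]))
c=get_calibration('scene');T=np.linalg.inv(np.array(c['pose']));K=np.array(c['camera_matrix'])
o=observe();M=R.from_rotvec(o['ee_rot']).as_matrix()
for s in (0,.046,.065,-.046,-.065):
  for w in(0,):
    X=T[:3,:3]@(o['position']+M[:,1]*s+M[:,2]*w)+T[:3,3]; u=K@X/X[2]; print(s,(u[:2]-[170,130]+.5)*6)
"
```

```text
[[0.6099, -0.2908], [0.5813, -0.2572], [0.6148, -0.2306], [0.6423, -0.264]] [ 0.61207393 -0.26064706]
x ang 129.96490922957875 0.04411483567991247 0.042783573572591674
0 [347.64699021 253.72757776]
0.046 [325.54871536 314.0053393 ]
0.065 [315.96758503 340.13991739]
-0.046 [368.31254878 197.35785569]
-0.065 [376.4624949  175.12713806]
```

```bash
python3 -c "
from h import *
im,d=load('scene')
for y in (145,151,155,160,165,168,170,172,174,176,178):
  print(y,[(u,dep('scene',[[u,y]],d)[0].round(3).tolist(),im[y,u].tolist()) for u in (220,224,232)])
im,d=shot('top')
c=im[150:230,375:455]; cv2.imwrite('pics/p2.png',cv2.convertScaleAbs(cv2.resize(c,None,fx=6,fy=6,interpolation=cv2.INTER_CUBIC),alpha=1.5))
"
```

```text
145 [(220, [0.665, -0.188, 0.17], [59, 60, 59]), (224, [0.66, -0.18, 0.17], [66, 67, 66]), (232, [0.628, -0.195, 0.151], [60, 64, 65])]
151 [(220, [0.67, -0.185, 0.158], [83, 90, 91]), (224, [0.663, -0.179, 0.157], [84, 90, 92]), (232, [0.632, -0.193, 0.138], [49, 51, 52])]
155 [(220, [0.668, -0.191, 0.144], [82, 89, 90]), (224, [0.662, -0.185, 0.144], [65, 68, 68]), (232, [0.571, -0.284, 0.064], [52, 54, 54])]
160 [(220, [0.668, -0.194, 0.129], [81, 87, 89]), (224, [0.664, -0.185, 0.131], [82, 89, 91]), (232, [0.527, -0.351, 0.001], [177, 188, 189])]
165 [(220, [0.657, -0.216, 0.102], [80, 86, 87]), (224, [0.647, -0.213, 0.098], [92, 99, 100]), (232, [0.543, -0.331, -0.0], [178, 188, 186])]
168 [(220, [0.659, -0.215, 0.095], [80, 87, 88]), (224, [0.649, -0.212, 0.091], [72, 77, 79]), (232, [0.552, -0.321, -0.002], [176, 188, 188])]
170 [(220, [0.659, -0.217, 0.088], [80, 86, 88]), (224, [0.653, -0.208, 0.089], [75, 81, 83]), (232, [0.56, -0.31, 0.0], [117, 124, 125])]
172 [(220, [0.659, -0.217, 0.082], [80, 87, 88]), (224, [0.652, -0.211, 0.081], [74, 80, 81]), (232, [0.568, -0.301, 0.001], [114, 121, 121])]
174 [(220, [0.661, -0.216, 0.078], [76, 82, 83]), (224, [0.653, -0.212, 0.075], [74, 80, 81]), (232, [0.573, -0.295, -0.0], [114, 121, 122])]
176 [(220, [0.61, -0.298, 0.011], [133, 140, 135]), (224, [0.6, -0.295, 0.007], [141, 147, 142]), (232, [0.587, -0.276, 0.009], [150, 155, 152])]
178 [(220, [0.616, -0.291, 0.01], [158, 163, 157]), (224, [0.608, -0.284, 0.009], [158, 163, 157]), (232, [0.593, -0.269, 0.008], [157, 163, 157])]
```

View pics/p2.png

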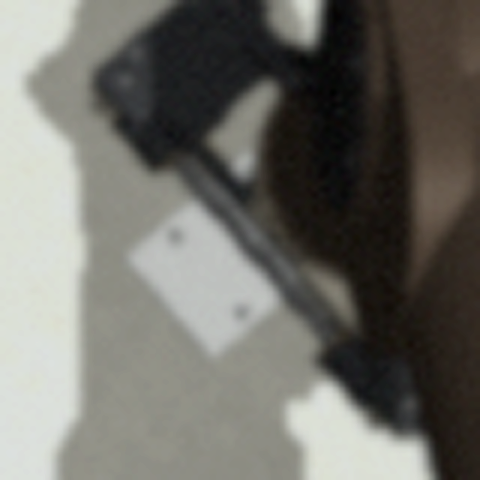

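```bash
python3 -c "
from h import *
im,d=shot('scene')
V,U=np.mgrid[0:400,0:640]
P=dep('scene',np.c_[U.ravel(),V.ravel()],d).reshape(400,640,3)
o=observe();M=R.from_rotvec(o['ee_rot']).as_matrix();print(o['position'])
L=(P-o['position'])@M
for v in range(140,182,2): print(v,[tuple((L[v,u]*1000).round().astype(int).tolist()) for u in range(200,236,4)])
"
```

```text
[ 0.61175212 -0.25756979  0.0426137 ]
140 [(-131, 70, 30), (-130, 67, 22), (-128, 64, 13), (-129, 67, 3), (-129, 66, -6), (-131, 69, -16), (-128, 64, -24), (-67, -47, -2), (-104, 20, -30)]
142 [(-129, 75, 29), (-129, 76, 20), (-129, 76, 11), (-130, 78, 1), (-128, 74, -7), (-130, 78, -18), (-129, 74, -26), (-128, 74, -35), (-99, 21, -30)]
144 [(-129, 84, 27), (-128, 83, 18), (-130, 86, 8), (-130, 87, -1), (-129, 84, -9), (-130, 85, -19), (-130, 85, -28), (-128, 82, -36), (-53, -51, -10)]
146 [(-130, 96, 23), (-129, 93, 16), (-129, 94, 6), (-130, 96, -3), (-129, 93, -12), (-129, 93, -20), (-129, 93, -29), (-124, 85, -36), (-102, 46, -35)]
148 [(-124, 93, 25), (-125, 95, 16), (-124, 94, 7), (-123, 92, -1), (-125, 96, -12), (-123, 93, -20), (-124, 93, -29), (-121, 89, -37), (-100, 51, -36)]
150 [(-117, 92, 27), (-117, 91, 18), (-119, 95, 8), (-118, 93, -1), (-118, 92, -10), (-118, 92, -19), (-118, 91, -28), (-117, 91, -37), (-95, 52, -35)]
152 [(-113, 93, 27), (-115, 96, 17), (-112, 91, 10), (-112, 91, 1), (-113, 93, -9), (-112, 91, -18), (-113, 92, -27), (-113, 92, -36), (-92, 56, -36)]
[... 1290 characters left out ...]
 -74, 8)]
172 [(41, -59, 94), (41, -60, 83), (43, -62, 73), (43, -63, 62), (-40, 63, 9), (-39, 62, 0), (-40, 63, -10), (42, -63, 17), (41, -61, 5)]
174 [(40, -48, 91), (42, -51, 81), (41, -50, 69), (40, -48, 58), (-31, 59, 11), (-33, 61, 1), (-33, 61, -9), (42, -53, 15), (41, -52, 3)]
176 [(42, -42, 90), (41, -40, 78), (41, -41, 67), (43, -43, 57), (32, -27, 40), (34, -30, 31), (34, -31, 20), (33, -30, 9), (33, -30, -2)]
178 [(42, -31, 87), (43, -33, 77), (41, -30, 65), (42, -32, 54), (35, -22, 40), (35, -22, 29), (34, -21, 18), (33, -19, 7), (33, -19, -4)]
180 [(42, -22, 85), (41, -20, 73), (41, -21, 63), (43, -23, 52), (32, -8, 36), (34, -11, 27), (34, -12, 16), (32, -9, 4), (35, -14, -5)]
```

```bash
cat >> h.py <<'E'
def finger(us,vs):
    im,d=shot('scene'); o=observe();M=R.from_rotvec(o['ee_rot']).as_matrix()
    for v in vs: print(v,[tuple(((dep('scene',[[u,v]],d)[0]-o['position'])@M*1000).round().astype(int).tolist()) for u in us])
E
python3 -m handwheel '[[0.72,0,0,0,0,0,0],[0.72,0,0,0,0,0,0],[0.72,0,0,0,0,0,0],[0.72,0,0,0,0,0,0],[0.72,0,0,0,0,0,0]]' 6
python3 -c "
from h import *
finger((220,224,228),range(160,184,2))
im,d=load('scene'); c=im[130:200,190:270]; cv2.imwrite('pics/p3.png',cv2.resize(c,None,fx=7,fy=7,interpolation=cv2.INTER_CUBIC))"
```

```text
clock: 3.95
position: [0.6107, -0.2569, 0.0406]
ee_rot: [0.682, 1.461, -0.682]
force: [0.3, 0.2, -0.4]
width: 0.72
160 [(-90, 87, -12), (-90, 86, -21), (-91, 87, -31)]
162 [(-64, 53, -1), (-62, 50, -9), (40, -114, 28)]
164 [(-56, 49, 1), (-56, 49, -8), (42, -106, 27)]
166 [(-51, 51, 2), (-51, 50, -8), (40, -93, 24)]
168 [(-45, 50, 3), (-45, 50, -7), (38, -79, 21)]
170 [(-37, 47, 5), (-38, 48, -5), (40, -72, 20)]
172 [(-30, 44, 7), (-31, 46, -4), (38, -59, 17)]
174 [(40, -51, 38), (39, -50, 26), (39, -50, 15)]
176 [(31, -28, 32), (31, -28, 20), (32, -31, 10)]
178 [(30, -18, 29), (32, -21, 19), (31, -20, 8)]
180 [(32, -11, 28), (33, -12, 18), (31, -10, 6)]
182 [(30, 2, 25), (33, -2, 16), (31, -1, 4)]
```

View pics/p3.png

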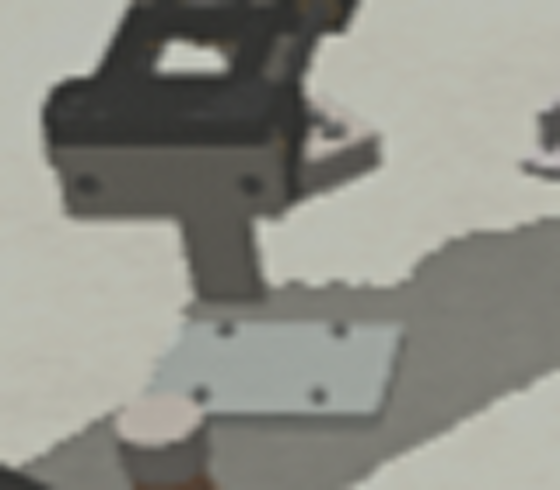

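```bash
python3 -m handwheel '[[0.85,0.010,0,-0.001,0,0,0],[0.85,0.010,0,-0.001,0,0,0],[0.85,0.010,0,0,0,0,0],[0.85,0.003,0,0,0,0,0],[0.85,0,0,0,0,0,0]]'
python3 -c "
from h import *
finger((220,224,228),range(168,190,2)); goto(.6115,-.2575,.002,39.7)"
```

```text
clock: 4.5
position: [0.6088, -0.2551, 0.0065]
ee_rot: [0.682, 1.463, -0.682]
force: [0.3, 0.2, -0.0]
width: 0.85
168 [(-102, 87, -7), (-101, 86, -16), (-101, 84, -25)]
170 [(-95, 85, -5), (-95, 84, -14), (-95, 84, -24)]
172 [(-91, 87, -5), (-90, 85, -14), (-90, 85, -23)]
174 [(-65, 56, 6), (-67, 59, -5), (-59, 48, -11)]
176 [(-58, 55, 7), (-60, 58, -4), (-54, 49, -11)]
178 [(-54, 58, 7), (-52, 54, -1), (-49, 50, -10)]
180 [(-45, 53, 9), (-46, 54, -1), (-45, 53, -11)]
182 [(-41, 56, 10), (-41, 56, 0), (-40, 54, -10)]
184 [(-2, 9, 26), (-34, 54, 1), (-33, 52, -8)]
186 [(-2, 18, 24), (0, 16, 14), (0, 15, 4)]
188 [(0, 23, 23), (-1, 26, 12), (-2, 27, 1)]
pos [ 0.6093 -0.2552  0.0072] yaw 39.94 down in tool [1.e+00 3.e-04 6.e-04] shift mm [5.2 0.3 3.2] turn x 0.004 F [ 0.9 -0.7  1.6] w 0.854 t 4.55 j7 0.68
```

```bash
python3 -m handwheel '[[0.85,0.003,0,0.001,0,0,0],[0.85,0.002,0,0.002,0,0,0],[0.85,0,0,0,0,0,0]]'; python3 -m handwheel '[[0.85,0.002,0,0,0,0,0],[0.85,0.001,0,0,0,0,0],[0.85,0,0,0,0,0,0]]';python3 -m handwheel '[[0.85,0.001,0,0,0,0,0],[0.85,0,0,0,0,0,0]]'
```

```text
clock: 4.85
position: [0.6115, -0.2581, 0.0025]
ee_rot: [0.682, 1.461, -0.683]
force: [-0.6, 0.1, 0.2]
width: 0.851
clock: 5.15
position: [0.6112, -0.2576, -0.0005]
ee_rot: [0.682, 1.461, -0.682]
force: [-0.4, -0.2, 1.6]
width: 0.849
clock: 5.35
position: [0.6113, -0.2576, -0.0015]
ee_rot: [0.682, 1.461, -0.682]
force: [0.7, 0.1, -0.9]
width: 0.855
```

No contact at a reported z below 0. The camera depth puts the tips about 30 mm above the reported TCP, so I trust the camera and go down step by step.

```bash
python3 -m handwheel '[[0.85,0.005,0,0,0,0,0],[0.85,0.005,0,0,0,0,0],[0.85,0.004,0,0,0,0,0],[0.85,0.001,0,0,0,0,0],[0.85,0,0,0,0,0,0]]'
python3 -c "
from h import *
finger((220,224),range(180,194,1)); goto(.6115,-.2585,.002,39.7)
im,d=load('scene'); c=im[150:210,190:270]; cv2.imwrite('pics/p4.png',cv2.resize(c,None,fx=8,fy=8,interpolation=cv2.INTER_CUBIC))"
```

```text
clock: 5.85
position: [0.6111, -0.2576, -0.0168]
ee_rot: [0.682, 1.462, -0.682]
force: [0.3, 0.4, -0.1]
width: 0.852
180 [(-91, 86, -4), (-92, 86, -14)]
181 [(-89, 87, -4), (-88, 85, -13)]
182 [(-67, 59, 5), (-65, 57, -4)]
183 [(-62, 57, 7), (-64, 59, -4)]
184 [(-60, 58, 7), (-59, 56, -3)]
185 [(-56, 56, 8), (-57, 58, -3)]
186 [(-53, 57, 8), (-52, 55, -2)]
187 [(-48, 54, 9), (-49, 56, -1)]
188 [(-44, 53, 10), (-45, 53, 0)]
189 [(-42, 54, 11), (-43, 56, 0)]
190 [(-40, 56, 10), (-40, 55, 0)]
191 [(-38, 57, 10), (-36, 55, 1)]
192 [(-15, 30, 20), (-34, 56, 1)]
193 [(-16, 36, 18), (-21, 42, 6)]
pos [ 0.6113 -0.2576 -0.0165] yaw 39.93 down in tool [1.e+00 0.e+00 1.e-04] shift mm [-18.5  -0.5   0.8] turn x 0.004 F [ 0.2 -0.1  0.3] w 0.853 t 5.9 j7 0.67
```

View pics/p4.png

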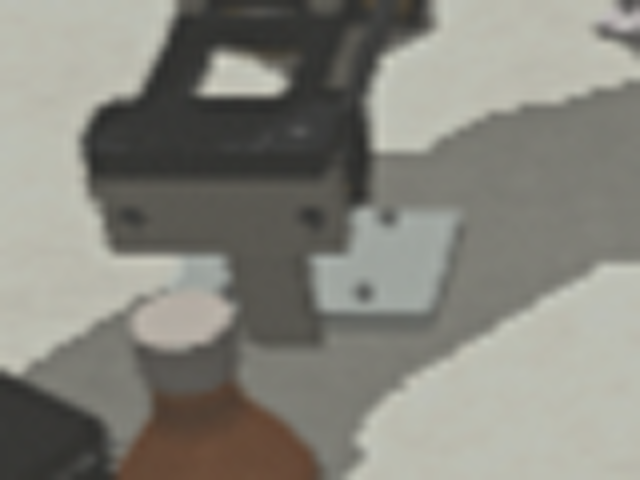

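```bash
python3 -m handwheel '[[0.85,0.004,0,0,0,0,0],[0.85,0.004,0,0,0,0,0],[0.85,0,0,0,0,0,0]]';python3 -m handwheel '[[0.85,0.002,0,0,0,0,0],[0.85,0,0,0,0,0,0]]';python3 -m handwheel '[[0.85,0.001,0,0,0,0,0],[0.85,0,0,0,0,0,0]]'
python3 -c "
from h import *
finger((220,224),range(194,200,1)); goto(.6115,-.2585,-.029,39.7)"
```

```text
clock: 6.2
position: [0.6121, -0.2579, -0.02]
ee_rot: [0.681, 1.458, -0.683]
force: [-14.6, 3.3, 39.9]
width: 0.851
clock: 6.4
position: [0.6121, -0.2579, -0.0201]
ee_rot: [0.681, 1.458, -0.684]
force: [-21.1, 5.6, 58.8]
width: 0.848
clock: 6.6
position: [0.6122, -0.258, -0.0202]
ee_rot: [0.681, 1.457, -0.684]
force: [-24.8, 5.9, 67.0]
width: 0.852
194 [(-20, 39, 17), (-21, 41, 6)]
195 [(-22, 47, 15), (-18, 42, 6)]
196 [(-21, 50, 14), (-21, 50, 4)]
197 [(-20, 53, 14), (-20, 53, 4)]
198 [(-135, 210, -37), (-24, 62, 1)]
199 [(-135, 214, -38), (-23, 65, 1)]
pos [ 0.6122 -0.2579 -0.0202] yaw 39.92 down in tool [ 1.0e+00  4.0e-04 -3.8e-03] shift mm [ 8.8 -0.9  0. ] turn x 0.004 F [-23.    5.1  66.6] w 0.851 t 6.65 j7 0.66
```

```bash
python3 -m handwheel '[[0.85,-0.0095,0,0,0,0,0],[0.85,0,0,0,0,0,0]]'; python3 -m handwheel '[[0.85,0,0,0,0,0,0],[0.85,0,0,0,0,0,0]]'
```

```text
clock: 6.85
position: [0.6125, -0.2581, -0.0159]
ee_rot: [0.682, 1.458, -0.682]
force: [0.5, -0.9, -0.3]
width: 0.848
clock: 7.05
position: [0.6109, -0.2576, -0.0187]
ee_rot: [0.682, 1.462, -0.683]
force: [-0.4, -0.9, 0.0]
width: 0.853
```

Contact is now clear: the real tip height is the reported z + 20 mm (bench at −0.020). Backed off to about 1.3 mm. Now a light grip.

```bash
python3 -m handwheel '[[0.6,0,0,0,0,0,0],[0.6,0,0,0,0,0,0],[0.6,0,0,0,0,0,0],[0.6,0,0,0,0,0,0],[0.6,0,0,0,0,0,0],[0.6,0,0,0,0,0,0]]' 7
python3 -m handwheel '[[0.6,-0.002,0,0,0,0,0],[0.6,-0.004,0,0,0,0,0],[0.6,-0.010,0,0,0,0,0],[0.6,-0.016,0,0,0,0,0],[0.6,-0.016,0,0,0,0,0],[0.6,-0.016,0,0,0,0,0],[0.6,-0.010,0,0,0,0,0],[0.6,-0.006,0,0,0,0,0],[0.6,0,0,0,0,0,0],[0.6,0,0,0,0,0,0]]'
python3 -c "
from h import *
im,d=shot('scene'); c=im[110:210,170:290]; cv2.imwrite('pics/p5.png',cv2.resize(c,None,fx=5,fy=5,interpolation=cv2.INTER_CUBIC)); goto(.5677,-.029,.06,-52.6)"
```

```text
clock: 7.65
position: [0.6113, -0.2576, -0.018]
ee_rot: [0.682, 1.461, -0.682]
force: [-0.0, 0.5, -1.5]
width: 0.652
clock: 8.65
position: [0.611, -0.2577, 0.0617]
ee_rot: [0.682, 1.462, -0.683]
force: [-1.4, 0.4, -2.5]
width: 0.653
pos [ 0.6108 -0.2576  0.0614] yaw 39.93 down in tool [1.e+00 7.e-04 9.e-04] shift mm [   1.5  113.7 -203. ] turn x 1.615 F [ 0.2 -0.5 -1. ] w 0.655 t 8.7 j7 0.71
```

View pics/p5.png

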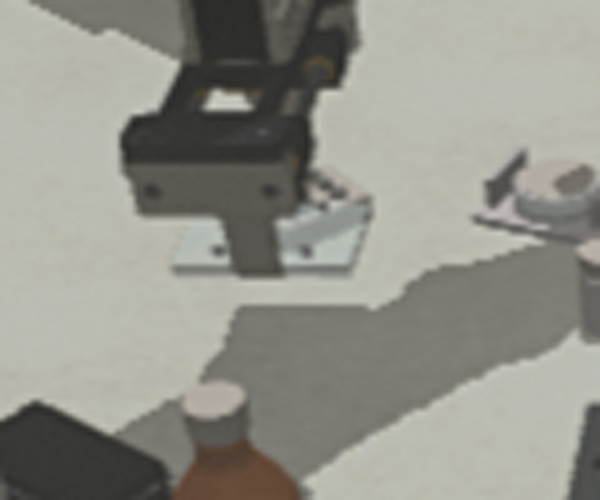

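```bash
python3 -m handwheel '[[0.6,0,0.004,-0.007,0,0,0],[0.6,0,0.009,-0.016,0,0,0],[0.6,0,0.014,-0.025,0,0,0],[0.6,0,0.015,-0.027,0,0,0],[0.6,0,0.015,-0.027,0,0,0],[0.6,0,0.015,-0.027,0,0,0],[0.6,0,0.015,-0.026,0,0,0],[0.6,0,0.013,-0.025,0,0,0],[0.6,0,0.009,-0.016,0,0,0],[0.6,0,0.0047,-0.007,0,0,0]]'
python3 -m handwheel '[[0.6,0,0,0,0.05,0,0],[0.6,0,0,0,0.1,0,0],[0.6,0,0,0,0.14,0,0],[0.6,0,0,0,0.145,0,0],[0.6,0,0,0,0.145,0,0],[0.6,0,0,0,0.145,0,0],[0.6,0,0,0,0.145,0,0],[0.6,0,0,0,0.145,0,0],[0.6,0,0,0,0.145,0,0],[0.6,0,0,0,0.145,0,0]]'
python3 -m handwheel '[[0.6,0,0,0,0.14,0,0],[0.6,0,0,0,0.1,0,0],[0.6,0,0,0,0.05,0,0],[0.6,0,0,0,0.02,0,0],[0.6,0,0,0,0,0,0],[0.6,0,0,0,0,0,0]]'
python3 -c "
from h import *
goto(.568,-.029,.01,-52.6)"
```

```text
clock: 9.7
position: [0.5669, -0.0249, 0.0622]
ee_rot: [0.68, 1.463, -0.678]
force: [0.4, 0.3, -0.9]
width: 0.652
clock: 10.7
position: [0.5679, -0.0289, 0.062]
ee_rot: [1.645, 0.853, -1.646]
force: [-0.8, 0.1, -0.9]
width: 0.65
clock: 11.3
position: [0.5681, -0.0289, 0.0621]
ee_rot: [1.845, 0.626, -1.845]
force: [-0.2, -0.3, -1.4]
width: 0.65
pos [ 0.5681 -0.0289  0.0621] yaw -52.53 down in tool [ 1.e+00  1.e-04 -1.e-04] shift mm [52.1 -0.   0.1] turn x 0.001 F [-0.2 -0.3 -1.4] w 0.65 t 11.3 j7 -1.02
```

```bash
python3 -m handwheel '[[0.6,0.005,0,0,0,0,0],[0.6,0.010,0,0,0,0,0],[0.6,0.012,0,0,0,0,0],[0.6,0.012,0,0,0,0,0],[0.6,0.010,0,0,0,0,0],[0.6,0.008,0,0,0,0,0],[0.6,0.004,0,0,0,0,0],[0.6,0,0,0,0,0,0]]'
python3 -c "
from h import *
goto(.568,-.029,.01,-52.6)
a,_=shot('top'); b,_=shot('scene'); f=lambda c:cv2.convertScaleAbs(cv2.resize(c,None,fx=5,fy=5,interpolation=cv2.INTER_CUBIC),alpha=1.5)
A=np.hstack([f(a[165:245,290:368]),f(b[170:250,262:342])]);cv2.imwrite('pics/p6.png',A)"
```

```text
clock: 12.1
position: [0.5678, -0.029, 0.0004]
ee_rot: [1.845, 0.625, -1.847]
force: [-1.1, -0.5, -1.5]
width: 0.653
pos [ 5.678e-01 -2.900e-02  4.000e-04] yaw -52.6 down in tool [ 1.e+00  6.e-04 -9.e-04] shift mm [-9.6  0.1 -0.2] turn x -0.0 F [-1.1 -0.5 -1.5] w 0.653 t 12.1 j7 -1.03
```

View pics/p6.png

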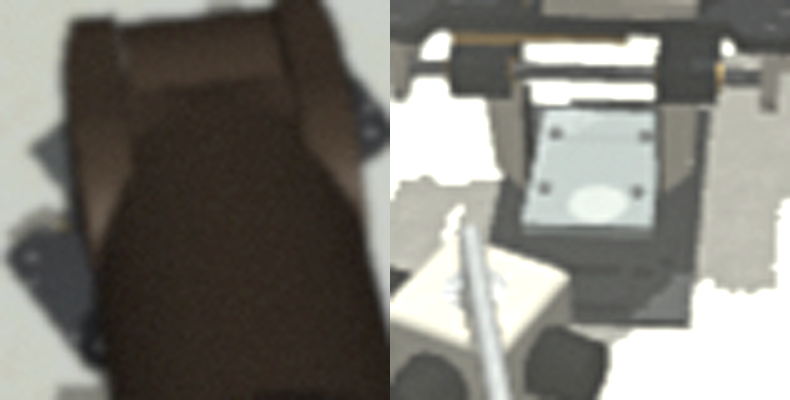

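Top view is blocked by the forearm; the scene view shows the plate's pins at crop (166,132), (255,135), (247,192), (154,188), with the spot below. Checking the plate centre against the tray in the same camera.

```bash
python3 -c "
from h import *
p=np.array([(166,132),(255,135),(247,192),(154,188)])/5+[262,170]-.5
q=onz('scene',p,.030)[:,:2]; m=q.mean(0); e=q[1]+q[0]-q[2]-q[3];a=np.radians(37.4);E=np.array([[np.cos(a),np.sin(a)],[-np.sin(a),np.cos(a)]])
print(m,'x ang',np.degrees(np.arctan2(e[1],e[0])),'in tray xy mm',E@(m-[.5685,-.0305])*1000)
# tray outline far corners in scene
im,d=load('scene')"
```

```text
[ 0.56690247 -0.03212769] x ang -142.96604130444194 in tray xy mm [-2.25772233 -0.32276148]
```

```bash
python3 -m handwheel '[[0.6,0.004,0,-0.001,0,0,0],[0.6,0.003,0,0,0,0,0],[0.6,0.002,0,0,0,0,0],[0.6,0,0,0,0,0,0],[0.6,0,0,0,0,0,0]]'; python3 -m handwheel '[[0.6,0.001,0,0,0,0,0],[0.6,0.001,0,0,0,0,0],[0.6,0,0,0,0,0,0],[0.6,0,0,0,0,0,0]]';python3 -m handwheel '[[0.6,0.0005,0,0,0,0,0],[0.6,0,0,0,0,0,0],[0.6,0,0,0,0,0,0]]'; python3 -c "
from h import *
for i in range(3): print(observe()['force'],observe()['position'])"
```

```text
clock: 12.7
position: [0.569, -0.0285, -0.0079]
ee_rot: [1.846, 0.625, -1.846]
force: [-0.0, -0.3, -1.3]
width: 0.654
clock: 13.1
position: [0.569, -0.0284, -0.0099]
ee_rot: [1.846, 0.625, -1.846]
force: [0.2, -0.7, -1.3]
width: 0.656
clock: 13.4
position: [0.569, -0.0284, -0.0103]
ee_rot: [1.846, 0.625, -1.846]
force: [0.3, 0.3, -0.5]
width: 0.649
[ 0.33118009  0.32329982 -0.4910062 ] [ 0.56904816 -0.02842253 -0.01034731]
[ 0.33118009  0.32329982 -0.4910062 ] [ 0.56904816 -0.02842253 -0.01034731]
[ 0.33118009  0.32329982 -0.4910062 ] [ 0.56904816 -0.02842253 -0.01034731]
```

```bash
python3 -m handwheel '[[0.6,0.001,0,0,0,0,0],[0.6,0,0,0,0,0,0],[0.6,0,0,0,0,0,0]]';python3 -m handwheel '[[0.6,0.0005,0,0,0,0,0],[0.6,0,0,0,0,0,0],[0.6,0,0,0,0,0,0]]';python3 -m handwheel '[[0.6,0.0005,0,0,0,0,0],[0.6,0,0,0,0,0,0],[0.6,0,0,0,0,0,0]]'
```

```text
clock: 13.7
position: [0.569, -0.0284, -0.0114]
ee_rot: [1.846, 0.625, -1.846]
force: [0.2, 0.2, -0.8]
width: 0.651
clock: 14.0
position: [0.569, -0.0284, -0.0119]
ee_rot: [1.846, 0.625, -1.846]
force: [-0.6, -0.4, -1.9]
width: 0.652
clock: 14.3
position: [0.5691, -0.0284, -0.0124]
ee_rot: [1.846, 0.625, -1.846]
force: [0.2, 0.2, -1.4]
width: 0.651
```

```bash
python3 -m handwheel '[[0.6,0.0005,0,0,0,0,0],[0.6,0,0,0,0,0,0],[0.6,0,0,0,0,0,0]]';python3 -m handwheel '[[0.6,0.0005,0,0,0,0,0],[0.6,0,0,0,0,0,0],[0.6,0,0,0,0,0,0]]'
```

```text
clock: 14.6
position: [0.5691, -0.0284, -0.0125]
ee_rot: [1.846, 0.625, -1.846]
force: [-0.9, -0.1, 4.9]
width: 0.652
clock: 14.9
position: [0.5692, -0.0283, -0.0129]
ee_rot: [1.846, 0.625, -1.845]
force: [-1.8, 0.2, 6.8]
width: 0.656
```

```bash
python3 -m handwheel '[[0.78,-0.0005,0,0,0,0,0],[0.78,0,0,0,0,0,0],[0.78,0,0,0,0,0,0],[0.78,0,0,0,0,0,0],[0.78,-0.004,0,0,0,0,0],[0.78,-0.012,0,0,0,0,0],[0.78,-0.025,0,0,0,0,0],[0.8,-0.035,0,0,0,0,0],[0.8,-0.035,0,0,0,0,0],[0.8,-0.015,0,0,0,0,0]]'
python3 -c "
from h import *
goto(.4,-.272,.11,22)"
```

```text
clock: 15.9
position: [0.5708, -0.0283, 0.1175]
ee_rot: [1.85, 0.623, -1.84]
force: [1.1, -0.7, -0.3]
width: 0.801
pos [ 0.5708 -0.0283  0.1175] yaw -52.6 down in tool [ 1.     -0.003   0.0043] shift mm [  6.6  89.8 283.8] turn x -1.302 F [ 1.1 -0.7 -0.3] w 0.801 t 15.9 j7 -1.01
```

```bash
python3 -m handwheel '[[0.85,0,0.009,0.028,0,0,0],[0.85,0,0.009,0.028,0,0,0],[0.85,0,0.009,0.028,0,0,0],[0.85,0,0.009,0.028,0,0,0],[0.85,0,0.009,0.028,0,0,0],[0.85,0,0.009,0.028,0,0,0],[0.85,0,0.009,0.028,0,0,0],[0.85,0,0.009,0.028,0,0,0],[0.85,0,0.009,0.028,0,0,0],[0.85,0,0.009,0.028,0,0,0]]'
python3 -m handwheel '[[0.85,0,0,0,-0.145,0,0],[0.85,0,0,0,-0.145,0,0],[0.85,0,0,0,-0.145,0,0],[0.85,0,0,0,-0.145,0,0],[0.85,0,0,0,-0.145,0,0],[0.85,0,0,0,-0.145,0,0],[0.85,0,0,0,-0.145,0,0],[0.85,0,0,0,-0.145,0,0],[0.85,0,0,0,-0.142,0,0],[0.85,0,0,0,0,0,0]]'
python3 -c "
from h import *
goto(.4,-.272,.02,22)
a,_=shot('top'); b,_=shot('scene'); f=lambda c:cv2.convertScaleAbs(cv2.resize(c,None,fx=5,fy=5,interpolation=cv2.INTER_CUBIC),alpha=1.3)
A=np.hstack([f(a[165:245,290:368]),f(b[120:200,240:320])]);cv2.imwrite('pics/p7.png',A)"
```

```text
clock: 16.9
position: [0.4007, -0.2709, 0.1142]
ee_rot: [1.846, 0.624, -1.845]
force: [0.7, -0.6, -0.5]
width: 0.847
clock: 17.9
position: [0.4013, -0.2702, 0.114]
ee_rot: [0.92, 1.366, -0.92]
force: [-0.6, -0.4, 0.3]
width: 0.849
pos [ 0.4013 -0.2702  0.114 ] yaw 22.11 down in tool [ 1.e+00 -4.e-04 -9.e-04] shift mm [94.  -1.9  1.1] turn x 0.002 F [-0.6 -0.4  0.3] w 0.849 t 17.9 j7 0.72
```

View pics/p7.png

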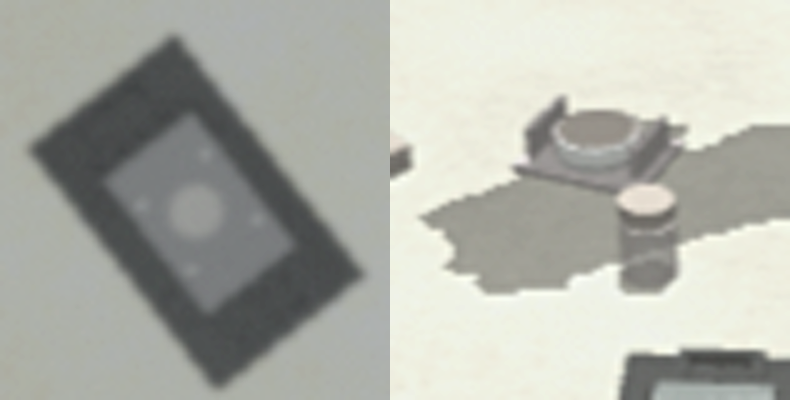

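```bash
python3 -c "
from h import *
print('dish scene',onz('scene',[[280.9,146.1]],.022))
p=np.array([(206,155),(142,206),(256,219),(192,271)])/5+[290,165]-.5; q=onz('top',p,.0175)[:,:2]
print('plate top',q.mean(0),'spot',onz('top',[[290+196/5-.5,165+212/5-.5]],.006),'ang',np.degrees(np.arctan2(*(q[0]-q[2]+q[1]-q[3])[::-1])))
# disc mask in scene, in shade
im,d=load('scene'); P=dep('scene',np.mgrid[255:310,135:160].reshape(2,-1).T,d); r=P-[.401,-.2735,0]
a=np.radians(21.8);X=r[:,0]*np.cos(a)+r[:,1]*np.sin(a);Y=-r[:,0]*np.sin(a)+r[:,1]*np.cos(a)
m=(abs(Y)<.028)&(P[:,2]>.019)&(P[:,2]<.026)&(abs(X)<.05); print(m.sum(),X[m].min(),X[m].max(),Y[m].min(),Y[m].max(),P[m].mean(0))
im,d=load('top')
"
```

```text
dish scene [[ 0.40376654 -0.2729587   0.022     ]]
plate top [ 0.56604913 -0.02930837] spot [[ 0.56728039 -0.02785805  0.006     ]] ang 37.046692169386965
135 -0.02425367034731723 0.027043327677568427 -0.024996925676747477 0.025472657934547952 [ 0.4035633  -0.27095982  0.02279979]
```

```bash
python3 -m handwheel '[[0.8,0.020,0.001,0.002,0,0,0],[0.8,0.030,0,0.001,0,0,0],[0.8,0.030,0,0,0,0,0],[0.8,0.015,0,0,0,0,0],[0.8,0,0,0,0.007,0,0],[0.8,0,0,0,0,0,0]]'
python3 -c "
from h import *
goto(.403,-.2727,-.008,21.7)
im,d=load('scene'); g=cv2.cvtColor(im,cv2.COLOR_BGR2GRAY)[170:250,262:342]
g8=cv2.resize(g,None,fx=4,fy=4,interpolation=cv2.INTER_CUBIC)
bl=cv2.morphologyEx(g8,cv2.MORPH_BLACKHAT,np.ones((21,21))); k,l,st,c=cv2.connectedComponentsWithStats((bl>15).astype(np.uint8))
for i in range(1,k):
  if 20<st[i,4]<400: u=(c[i]+.5)/4-.5+[262,170]; print(st[i,4],u.round(1),onz('scene',[u],.0175)[0,:2].round(4))
"
```

```text
clock: 18.6
position: [0.4035, -0.2724, 0.0186]
ee_rot: [0.929, 1.364, -0.929]
force: [-0.1, -0.8, 0.1]
width: 0.801
pos [ 0.4035 -0.2724  0.0186] yaw 21.47 down in tool [ 1.e+00  2.e-04 -1.e-04] shift mm [26.6 -0.6  0.1] turn x -0.004 F [-0.1 -0.8  0.1] w 0.801 t 18.6 j7 0.63
196 [285.5 170.4] [ 0.483  -0.1748]
61 [289.9 190.2] [ 0.541  -0.1013]
171 [315.3 193.8] [ 0.5104 -0.0421]
55 [325.2 193. ] [ 0.4919 -0.0256]
34 [287.4 196.1] [ 0.5628 -0.0885]
207 [289.8 200.9] [ 0.5731 -0.0698]
21 [286.4 200.1] [ 0.5763 -0.0784]
88 [295.  201.3] [ 0.5658 -0.0591]
71 [312.7 202. ] [ 0.5398 -0.0244]
59 [319.3 203.2] [ 0.533  -0.0091]
22 [285.3 205.1] [ 0.5923 -0.0662]
98 [292.6 212.5] [ 0.6012 -0.0328]
97 [310.9 213.1] [0.5747 0.0013]
52 [317.  222.1] [0.5898 0.0341]
399 [263.5 225.6] [ 0.6787 -0.0499]
94 [312.  224.1] [0.6027 0.0301]
56 [283.7 225.6] [ 0.6485 -0.0151]
53 [293.9 230.8] [0.6463 0.015 ]
32 [262.1 234. ] [ 0.7   -0.031]
221 [312.8 233.8] [0.6262 0.0538]
23 [295.  235.1] [0.6552 0.0269]
139 [305.3 241.6] [0.6555 0.0586]
45 [284.7 241.5] [0.6846 0.0243]
```

```bash
python3 -m handwheel '[[0.8,0.010,0,0,0,0,0],[0.8,0.010,0,0,0,0,0],[0.8,0.006,0,0,0,0,0],[0.8,0,0,0,0,0,0],[0.8,0,0,0,0,0,0]]'
python3 -m handwheel '[[0.5,0,0,0,0,0,0],[0.5,0,0,0,0,0,0],[0.5,0,0,0,0,0,0],[0.5,0,0,0,0,0,0],[0.5,0,0,0,0,0,0],[0.5,0,0,0,0,0,0],[0.5,0,0,0,0,0,0]]' 6
python3 -c "
from h import *
goto(.403,-.2727,-.008,21.7)"
```

```text
clock: 19.1
position: [0.4032, -0.2723, -0.008]
ee_rot: [0.927, 1.365, -0.927]
force: [-0.8, 0.4, -0.4]
width: 0.801
clock: 19.8
position: [0.4034, -0.2725, -0.0077]
ee_rot: [0.927, 1.364, -0.927]
force: [-1.0, 0.5, 4.1]
width: 0.564
pos [ 0.4034 -0.2725 -0.0077] yaw 21.59 down in tool [ 1.e+00 -1.e-04 -3.e-04] shift mm [ 0.3 -0.5  0. ] turn x -0.002 F [-1.   0.5  4.1] w 0.564 t 19.8 j7 0.61
```

```bash
python3 -m handwheel '[[0.5,-0.001,0,0,0,0,0],[0.5,-0.003,0,0,0,0,0],[0.5,-0.008,0,0,0,0,0],[0.5,-0.014,0,0,0,0,0],[0.5,-0.018,0,0,0,0,0],[0.5,-0.018,0,0,0,0,0],[0.5,-0.014,0,0,0,0,0],[0.5,-0.006,0,0,0,0,0],[0.5,0,0,0,0,0,0],[0.5,0,0,0,0,0,0]]'
python3 -c "
from h import *
goto(.568,-.0298,.07,-52.6)
im,d=shot('scene'); P=dep('scene',np.mgrid[255:310,110:160].reshape(2,-1).T,d); r=P-observe()['position']
m=(np.hypot(r[:,0],r[:,1])<.03)&(P[:,2]<.1)&(P[:,2]>.06); print(m.sum(), P[m].mean(0),np.median(P[m][:,2]),'rel',r[m][:,2].mean())"
```

```text
clock: 20.8
position: [0.403, -0.2723, 0.0738]
ee_rot: [0.927, 1.365, -0.927]
force: [0.2, -0.5, -1.5]
width: 0.564
pos [ 0.403  -0.2723  0.0738] yaw 21.59 down in tool [1.e+00 3.e-04 2.e-04] shift mm [   3.8  242.6 -164.8] turn x 1.295 F [ 0.2 -0.5 -1.5] w 0.564 t 20.8 j7 0.68
44 [ 0.41162648 -0.25312669  0.09354737] 0.09372841414050503 rel 0.019952397918002105
```

```bash
python3 -m handwheel '[[0.5,0,0.0075,-0.005,0,0,0],[0.5,0,0.015,-0.010,0,0,0],[0.5,0,0.025,-0.017,0,0,0],[0.5,0,0.025,-0.017,0,0,0],[0.5,0,0.025,-0.017,0,0,0],[0.5,0,0.025,-0.017,0,0,0],[0.5,0,0.025,-0.017,0,0,0],[0.5,0,0.025,-0.017,0,0,0],[0.5,0,0.025,-0.017,0,0,0],[0.5,0,0.0225,-0.0155,0,0,0]]'
python3 -m handwheel '[[0.5,0,0.015,-0.010,0,0,0],[0.5,0,0.0075,-0.005,0,0,0],[0.5,0,0,0,0.05,0,0],[0.5,0,0,0,0.1,0,0],[0.5,0,0,0,0.14,0,0],[0.5,0,0,0,0.14,0,0],[0.5,0,0,0,0.14,0,0],[0.5,0,0,0,0.14,0,0],[0.5,0,0,0,0.14,0,0],[0.5,0,0,0,0.14,0,0]]'
python3 -m handwheel '[[0.5,0,0,0,0.14,0,0],[0.5,0,0,0,0.1,0,0],[0.5,0,0,0,0.05,0,0],[0.5,0,0,0,0.015,0,0],[0.5,0,0,0,0,0,0],[0.5,0,0,0,0,0,0]]'
python3 -c "
from h import *
goto(.568,-.0298,.006,-52.6)"
```

```text
clock: 21.85
position: [0.5534, -0.0499, 0.0735]
ee_rot: [0.927, 1.366, -0.926]
force: [0.2, -0.0, -0.9]
width: 0.563
clock: 22.85
position: [0.5676, -0.0313, 0.0739]
ee_rot: [1.649, 0.849, -1.651]
force: [0.8, -0.3, -0.5]
width: 0.562
clock: 23.45
position: [0.568, -0.0305, 0.074]
ee_rot: [1.845, 0.625, -1.846]
force: [-0.1, -0.6, -0.6]
width: 0.563
pos [ 0.568  -0.0305  0.074 ] yaw -52.56 down in tool [ 1.e+00  0.e+00 -3.e-04] shift mm [68.  -0.6 -0.4] turn x 0.001 F [-0.1 -0.6 -0.6] w 0.563 t 23.45 j7 -0.95
```

```bash
python3 -m handwheel '[[0.5,0.005,-0.0003,-0.0003,0,0,0],[0.5,0.010,-0.0003,0,0,0,0],[0.5,0.012,0,0,0,0,0],[0.5,0.012,0,0,0,0,0],[0.5,0.010,0,0,0,0,0],[0.5,0.008,0,0,0,0,0],[0.5,0.004,0,0,0,0,0],[0.5,0.002,0,0,0,0,0],[0.5,0,0,0,0,0,0],[0.5,0,0,0,0,0,0]]'
python3 -c "
from h import *
goto(.568,-.0298,.0,-52.6)
b,_=shot('scene'); cv2.imwrite('pics/p8.png',cv2.convertScaleAbs(cv2.resize(b[175:235,270:345],None,fx=10,fy=10,interpolation=cv2.INTER_CUBIC),alpha=1.3))"
```

```text
clock: 24.45
position: [0.5684, -0.0295, 0.0115]
ee_rot: [1.846, 0.625, -1.845]
force: [-0.4, -0.1, -0.3]
width: 0.569
pos [ 0.5684 -0.0295  0.0115] yaw -52.6 down in tool [ 1.e+00 -4.e-04  5.e-04] shift mm [11.5 -0.   0.5] turn x 0.0 F [-0.4 -0.1 -0.3] w 0.569 t 24.45 j7 -0.95
```

View pics/p8.png

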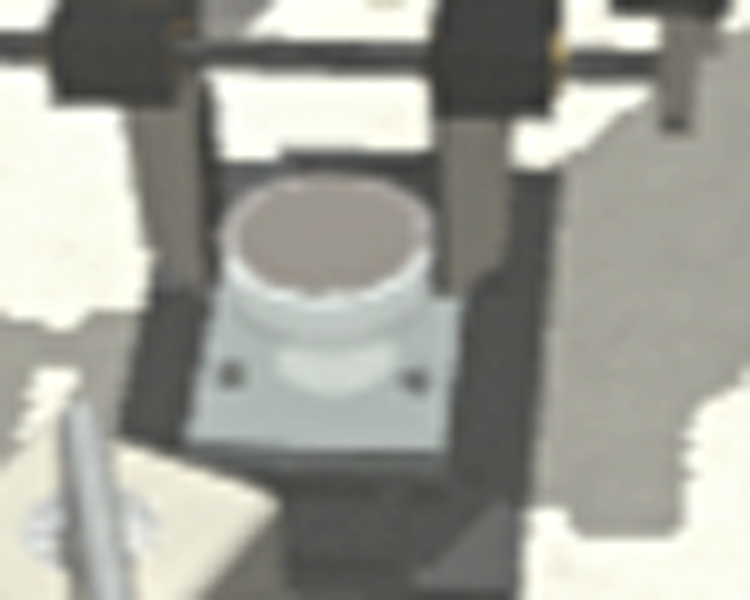

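The dish (lid centre at crop (327,235)) hovers level between the fingers, and the near pins show at (232,375) and (415,378).

```bash
python3 -c "
from h import *
px=lambda p:np.array(p)/10+[270,175]-.5
a=np.radians(37.2);E=np.array([[np.cos(a),np.sin(a)],[-np.sin(a),np.cos(a)]])
d=onz('scene',[px((327.5,235))],.0413)[0,:2]
for z in (.015,.016,.017):
  q=onz('scene',px([(232,375),(415,378)]),z)[:,:2]; c=q.mean(0)-.022*E[0]
  print(z,'plate',c,'dist',np.linalg.norm(q[0]-q[1]),'dish',d,'dish-plate in tray axes mm',E@(d-c)*1000)
for z in (.040,.0425): print(onz('scene',[px((327.5,235))],z)[0,:2])
print('plate edge z.014 near corners',onz('scene',px([(188,438),(445,450)]),.014)[:,:2].round(4).tolist())
im,dd=load('scene'); print(dep('scene',np.mgrid[298:308:3,196:202:3].reshape(2,-1).T,dd)[:,2])"
```

```text
0.015 plate [ 0.56623017 -0.0328005 ] dist 0.043496824059845354 dish [ 0.56731866 -0.03235284] dish-plate in tray axes mm [ 1.13767503 -0.30152941]
0.016 plate [ 0.56711896 -0.03191535] dist 0.043426919688394516 dish [ 0.56731866 -0.03235284] dish-plate in tray axes mm [-0.1054366  -0.46920882]
0.017 plate [ 0.56800776 -0.03103021] dist 0.04335701531694376 dish [ 0.56731866 -0.03235284] dish-plate in tray axes mm [-1.34854822 -0.63688823]
[ 0.56607638 -0.03358235]
[ 0.56846538 -0.0312179 ]
plate edge z.014 near corners [[0.6202, -0.0286], [0.5844, 0.0198]]
[0.04045057 0.04271194 0.04139558 0.04138292 0.04308132 0.04090692
 0.04357981 0.04323286]
```

Dish and plate agree within about 1 mm. Lowering softly.

```bash
python3 -m handwheel '[[0.5,0.004,0,0,0,0,0],[0.5,0.003,0,0,0,0,0],[0.5,0.002,0,0,0,0,0],[0.5,0.001,0,0,0,0,0],[0.5,0,0,0,0,0,0],[0.5,0,0,0,0,0,0]]'; python3 -m handwheel '[[0.5,0.0005,0,0,0,0,0],[0.5,0,0,0,0,0,0],[0.5,0,0,0,0,0,0]]'; python3 -m handwheel '[[0.5,0.0003,0,0,0,0,0],[0.5,0,0,0,0,0,0],[0.5,0,0,0,0,0,0]]'
```

```text
clock: 25.1
position: [0.5682, -0.0295, 0.0011]
ee_rot: [1.846, 0.625, -1.846]
force: [0.3, -0.1, -1.0]
width: 0.56
clock: 25.4
position: [0.5681, -0.0295, 0.0007]
ee_rot: [1.846, 0.625, -1.846]
force: [-0.3, -0.3, -0.3]
width: 0.562
clock: 25.7
position: [0.5682, -0.0295, 0.0004]
ee_rot: [1.846, 0.625, -1.846]
force: [1.2, -0.6, 0.4]
width: 0.566
```

```bash
python3 -m handwheel '[[0.5,0.0003,0,0,0,0,0],[0.5,0,0,0,0,0,0],[0.5,0,0,0,0,0,0]]'; python3 -m handwheel '[[0.5,0.0003,0,0,0,0,0],[0.5,0,0,0,0,0,0],[0.5,0,0,0,0,0,0]]'
```

```text
clock: 26.0
position: [0.5682, -0.0295, 0.0003]
ee_rot: [1.846, 0.625, -1.846]
force: [-1.4, 0.4, 4.5]
width: 0.559
clock: 26.3
position: [0.5682, -0.0295, 0.0001]
ee_rot: [1.846, 0.625, -1.846]
force: [-1.5, -0.2, 6.7]
width: 0.562
```

```bash
python3 -m handwheel '[[0.72,-0.0005,0,0,0,0,0],[0.72,0,0,0,0,0,0],[0.72,0,0,0,0,0,0],[0.72,0,0,0,0,0,0],[0.72,-0.004,0,0,0,0,0],[0.72,-0.012,0,0,0,0,0],[0.72,-0.025,0,0,0,0,0],[0.72,-0.035,0,0,0,0,0],[0.72,-0.035,0,0,0,0,0],[0.72,-0.015,0,0,0,0,0]]'
python3 -c "
from h import *
goto(.367,.275,.10,-92)"
```

```text
clock: 27.3
position: [0.5699, -0.0295, 0.1306]
ee_rot: [1.85, 0.623, -1.841]
force: [-0.3, 0.7, -0.4]
width: 0.724
pos [ 0.5699 -0.0295  0.1306] yaw -52.61 down in tool [ 1.     -0.0031  0.0043] shift mm [  29.6 -365.2  -23.6] turn x 0.687 F [-0.3  0.7 -0.4] w 0.724 t 27.3 j7 -0.95
```

```bash
python3 -m handwheel '[[0.5,0,-0.041,-0.0026,0,0,0],[0.5,0,-0.041,-0.0026,0,0,0],[0.5,0,-0.041,-0.0026,0,0,0],[0.5,0,-0.041,-0.0026,0,0,0],[0.5,0,-0.041,-0.0026,0,0,0],[0.5,0,-0.041,-0.0026,0,0,0],[0.5,0,-0.041,-0.0026,0,0,0],[0.5,0,-0.041,-0.0026,0,0,0],[0.5,0,-0.037,-0.0026,0,0,0],[0.5,0,0,0,0,0,0]]'
python3 -m handwheel '[[0.5,0,0,0,0.14,0,0],[0.5,0,0,0,0.14,0,0],[0.5,0,0,0,0.14,0,0],[0.5,0,0,0,0.14,0,0],[0.5,0,0,0,0.125,0,0],[0.5,0,0,0,0,0,0],[0.5,0,0,0,0,0,0]]'
python3 -c "
from h import *
goto(.367,.275,.018,-91.9)"
```

```text
clock: 28.3
position: [0.3622, 0.2794, 0.1274]
ee_rot: [1.843, 0.634, -1.841]
force: [0.6, -0.1, 0.3]
width: 0.502
clock: 29.0
position: [0.3653, 0.2745, 0.1267]
ee_rot: [-2.207, 0.031, 2.206]
force: [1.1, 0.3, 0.2]
width: 0.501
pos [0.3653 0.2745 0.1267] yaw -91.65 down in tool [1.e+00 3.e-04 6.e-04] shift mm [108.7  -0.5  -1.6] turn x 0.004 F [1.1 0.3 0.2] w 0.501 t 29.0 j7 -2.36
```

```bash
python3 -m handwheel '[[0.5,0.020,0,-0.0015,0,0,0],[0.5,0.030,0,0,0,0,0],[0.5,0.020,0,0,0,0,0],[0.5,0.015,0,0,0,0,0],[0.5,0.010,0,0,0.004,0,0],[0.5,0.008,0,0,0,0,0],[0.5,0.005,0,0,0,0,0],[0.5,0,0,0,0,0,0],[0.5,0,0,0,0,0,0]]'
python3 -c "
from h import *
goto(.367,.275,.018,-91.9)"
python3 -m handwheel '[[0,0,0,0,0,0,0],[0,0,0,0,0,0,0],[0,0,0,0,0,0,0],[0,0,0,0,0,0,0],[0,0,0,0,0,0,0],[0,0,0,0,0,0,0],[0,0,0,0,0,0,0],[0,0,0,0,0,0,0]]' 20
```

```text
clock: 29.9
position: [0.3668, 0.2748, 0.0186]
ee_rot: [-2.204, 0.039, 2.203]
force: [-0.7, 0.2, -0.3]
width: 0.502
pos [0.3668 0.2748 0.0186] yaw -92.06 down in tool [1.e+00 4.e-04 4.e-04] shift mm [ 0.6 -0.2 -0.2] turn x -0.003 F [-0.7  0.2 -0.3] w 0.502 t 29.9 j7 -2.37
clock: 30.7
position: [0.3665, 0.2745, 0.0181]
ee_rot: [-2.203, 0.04, 2.203]
force: [0.2, -0.4, -0.9]
width: 0.129
```

```bash
python3 -m handwheel '[[0,-0.002,0,0,0,0,0],[0,-0.005,0,0,0,0,0],[0,-0.010,0,0,0,0,0],[0,-0.018,0,0,0,0,0],[0,-0.018,0,0,0,0,0],[0,-0.018,0,0,0,0,0],[0,-0.014,0,0,0,0,0],[0,-0.005,0,0,0,0,0],[0,0,0,0,0,0,0],[0,0,0,0,0,0,0]]'
python3 -c "
from h import *
goto(.568,-.0295,.10,-52.6)
im,d=shot('scene'); V,U=np.mgrid[0:400,0:640]; P=dep('scene',np.c_[U.ravel(),V.ravel()],d); o=observe();M=R.from_rotvec(o['ee_rot']).as_matrix(); L=(P-o['position'])@M*1000
# local: x down from reported TCP; tip at x=-20
for lo,hi in ((-20,-10),(-20,0),(0,20)):
  m=(L[:,0]>lo)&(L[:,0]<hi)&(abs(L[:,1])<22)&(abs(L[:,2])<90); q=L[m]; print((lo,hi),m.sum(),q.min(0).round(1),q.max(0).round(1),np.percentile(q[:,2],[1,99]).round(1))
  if len(q)>10: ev,E=np.linalg.eigh(np.cov(q[:,1:].T)); print(' dir',E[:,1], )
im2,d2=shot('top'); P=dep('top',np.c_[U.ravel(),V.ravel()],d2);L=(P-o['position'])@M*1000
m=(L[:,0]>-25)&(L[:,0]<20)&(abs(L[:,1])<22)&(abs(L[:,2])<90); q=L[m]; print('top',m.sum(),np.percentile(q[:,2],[1,99]).round(1))"
```

```text
clock: 31.7
position: [0.3663, 0.2744, 0.108]
ee_rot: [-2.203, 0.04, 2.204]
force: [0.3, -0.1, -1.4]
width: 0.129
pos [0.3663 0.2744 0.108 ] yaw -92.08 down in tool [ 1.e+00 -3.e-04 -3.e-04] shift mm [   8.   296.4 -212.6] turn x -0.689 F [ 0.3 -0.1 -1.4] w 0.129 t 31.7 j7 -2.37
(-20, -10) 165 [-19.6  -9.7 -70.4] [-10.   12.6  65.3] [-70.2  64.6]
 dir [-0.04592209  0.99894502]
(-20, 0) 245 [-19.6 -10.8 -72.4] [-0.1 14.2 69.8] [-70.6  66.4]
 dir [-0.05781707  0.99832719]
(0, 20) 131 [  0.  -10.7 -71.6] [18.  12.9 68.7] [-71.1  66.1]
 dir [-0.03616747  0.99934574]
top 226 [-65.4  71.2]
```

```bash
python3 -m handwheel '[[0,0,0.009,-0.0065,0,0,0],[0,0,0.018,-0.013,0,0,0],[0,0,0.030,-0.0215,0,0,0],[0,0,0.030,-0.0215,0,0,0],[0,0,0.030,-0.0215,0,0,0],[0,0,0.030,-0.0215,0,0,0],[0,0,0.030,-0.0215,0,0,0],[0,0,0.030,-0.0215,0,0,0],[0,0,0.030,-0.0215,0,0,0],[0,0,0.030,-0.0215,0,0,0]]'
python3 -m handwheel '[[0,0,0.018,-0.013,0,0,0],[0,0,0.0114,-0.0076,0,0,0],[0,0,0,0,-0.05,0,0],[0,0,0,0,-0.1,0,0],[0,0,0,0,-0.14,0,0],[0,0,0,0,-0.14,0,0],[0,0,0,0,-0.14,0,0],[0,0,0,0,-0.08,0,0],[0,0,0,0,-0.04,0,0],[0,0,0,0,0,0,0]]'
python3 -m handwheel '[[0,0,0,0,0,0,0],[0,0,0,0,0,0,0]]'
python3 -c "
from h import *
goto(.568,-.0293,.07,-52.6)"
```

```text
clock: 32.8
position: [0.5485, -0.0017, 0.1077]
ee_rot: [-2.202, 0.041, 2.204]
force: [0.3, 2.2, -0.9]
width: 0.126
clock: 33.8
position: [0.5671, -0.0291, 0.1078]
ee_rot: [1.844, 0.627, -1.846]
force: [0.3, -0.2, -0.5]
width: 0.13
clock: 34.0
position: [0.5675, -0.0292, 0.1081]
ee_rot: [1.845, 0.625, -1.846]
force: [0.5, -0.0, -0.8]
width: 0.128
pos [ 0.5675 -0.0292  0.1081] yaw -52.59 down in tool [ 1.e+00  2.e-04 -3.e-04] shift mm [38.1  0.4 -0.3] turn x 0.0 F [ 0.5 -0.  -0.8] w 0.128 t 34.0 j7 -0.99
```

```bash
python3 -m handwheel '[[0,0.006,0,0,0,0,0],[0,0.012,0.0004,0,0,0,0],[0,0.015,0,0,0,0,0],[0,0.015,0,0,0,0,0],[0,0.012,0,0,0,0,0],[0,0.008,0,0,0,0,0],[0,0,0,0,0,0,0],[0,0,0,0,0,0,0]]'
python3 -c "
from h import *
goto(.568,-.0293,.0242,-52.6)
b,d=shot('scene'); cv2.imwrite('pics/p9.png',cv2.convertScaleAbs(cv2.resize(b[165:240,265:345],None,fx=8,fy=8,interpolation=cv2.INTER_CUBIC),alpha=1.3))
V,U=np.mgrid[0:400,0:640]; P=dep('scene',np.c_[U.ravel(),V.ravel()],d); o=observe();M=R.from_rotvec(o['ee_rot']).as_matrix(); L=(P-o['position'])@M*1000
for lo,hi in ((-2,2),(2,6),(6,10)):
  m=(L[:,0]>lo)&(L[:,0]<hi)&(abs(L[:,1])<22)&(abs(L[:,2])<90); q=L[m]; print((lo,hi),m.sum(),np.percentile(q[:,1:],[2,98],axis=0).round(1).tolist())"
```

```text
clock: 34.8
position: [0.5681, -0.0296, 0.0403]
ee_rot: [1.845, 0.625, -1.845]
force: [0.4, -0.2, -1.3]
width: 0.129
pos [ 0.5681 -0.0296  0.0403] yaw -52.55 down in tool [ 1. -0. -0.] shift mm [16.1 -0.3 -0.1] turn x 0.001 F [ 0.4 -0.2 -1.3] w 0.129 t 34.8 j7 -0.99
(-2, 2) 16 [[-11.1, -69.3], [10.3, -64.7]]
(2, 6) 15 [[-11.5, -69.0], [16.5, -19.3]]
(6, 10) 97 [[-20.9, -67.9], [20.0, 20.5]]
```

View pics/p9.png

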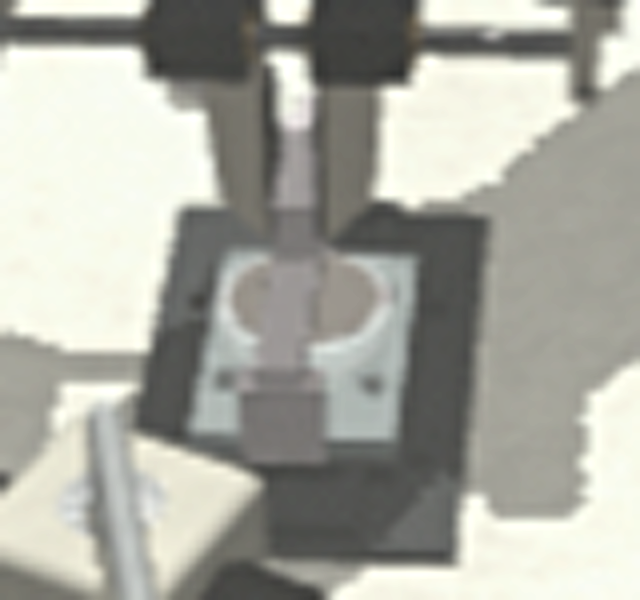

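The view shows the bridge straight above the carrier: near foot about (285,420), dish between the near pins (225,380) and (373,383). Depth puts the near foot's outer face 69 mm from the centre, so it is centred.

```bash
python3 -m handwheel '[[0,0.004,0,0,0,0,0],[0,0.004,0,0,0,0,0],[0,0.002,0,0,0,0,0],[0,0.001,0,0,0,0,0],[0,0,0,0,0,0,0],[0,0,0,0,0,0,0]]'; python3 -m handwheel '[[0,0.001,0,0,0,0,0],[0,0.001,0,0,0,0,0],[0,0.001,0,0,0,0,0],[0,0,0,0,0,0,0],[0,0,0,0,0,0,0]]'; python3 -m handwheel '[[0,0.001,0,0,0,0,0],[0,0.0005,0,0,0,0,0],[0,0,0,0,0,0,0],[0,0,0,0,0,0,0]]'; python3 -m handwheel '[[0,0.0005,0,0,0,0,0],[0,0,0,0,0,0,0],[0,0,0,0,0,0,0]]'
```

```text
clock: 35.45
position: [0.568, -0.0296, 0.0293]
ee_rot: [1.845, 0.625, -1.845]
force: [0.5, 1.2, -0.9]
width: 0.128
clock: 35.95
position: [0.568, -0.0296, 0.0262]
ee_rot: [1.845, 0.626, -1.845]
force: [-0.5, -0.2, -1.4]
width: 0.131
clock: 36.35
position: [0.5679, -0.0296, 0.0247]
ee_rot: [1.845, 0.626, -1.845]
force: [0.5, -0.7, -0.4]
width: 0.123
clock: 36.65
position: [0.568, -0.0296, 0.0242]
ee_rot: [1.845, 0.625, -1.845]
force: [-0.6, 0.2, -0.2]
width: 0.126
```

```bash
python3 -m handwheel '[[0,0.0004,0,0,0,0,0],[0,0,0,0,0,0,0],[0,0,0,0,0,0,0]]'; python3 -m handwheel '[[0,0.0004,0,0,0,0,0],[0,0,0,0,0,0,0],[0,0,0,0,0,0,0]]'
```

```text
clock: 36.95
position: [0.568, -0.0296, 0.0242]
ee_rot: [1.845, 0.625, -1.845]
force: [-1.7, 0.0, 5.9]
width: 0.134
clock: 37.25
position: [0.5681, -0.0296, 0.0241]
ee_rot: [1.846, 0.625, -1.845]
force: [-3.8, 0.1, 10.6]
width: 0.127
```

```bash
python3 -m handwheel '[[0,-0.0008,0,0,0,0,0],[0.4,0,0,0,0,0,0],[0.4,0,0,0,0,0,0],[0.4,0,0,0,0,0,0],[0.4,0,0,0,0,0,0],[0.4,-0.003,0,0,0,0,0],[0.4,-0.010,0,0,0,0,0],[0.4,-0.025,0,0,0,0,0],[0.4,-0.035,0,0,0,0,0],[0.4,-0.035,0,0,0,0,0]]'
python3 -m handwheel '[[0.4,0,0.02,0.04,0,0,0],[0.4,0,0.02,0.04,0,0,0],[0.4,0,0.02,0.04,0,0,0],[0.4,0,0.02,0.04,0,0,0],[0.4,0,0.02,0.04,0,0,0],[0.4,0,0,0,0,0,0]]'
python3 -c "
from h import *
V,U=np.mgrid[0:400,0:640]; a=np.radians(37.4);E=np.array([[np.cos(a),np.sin(a)],[-np.sin(a),np.cos(a)]])
for n,s in (('scene',(.5685,-.0305)),('top',(.5677,-.0277))):
  im,d=shot(n); P=dep(n,np.c_[U.ravel(),V.ravel()],d); L=np.c_[(P[:,:2]-s)@E.T,P[:,2]]*1000
  for lo,hi in ((56,65),(36,45),(20,28)):
    m=(L[:,2]>lo)&(L[:,2]<hi)&(abs(L[:,0])<80)&(abs(L[:,1])<30); q=L[m]
    if len(q)>5: ev,X=np.linalg.eigh(np.cov(q[:,:2].T)); print(n,(lo,hi),len(q),np.percentile(q,[3,50,97],axis=0).round(1).tolist(),'ang',np.degrees(np.arctan2(X[1,1],X[0,1])).round(1))
goto(.5,0,.1,-52)"
```

```text
clock: 38.25
position: [0.5677, -0.0296, 0.134]
ee_rot: [1.845, 0.626, -1.846]
force: [0.9, 0.0, 1.3]
width: 0.399
clock: 38.85
position: [0.4665, -0.2374, 0.1332]
ee_rot: [1.849, 0.615, -1.852]
force: [0.5, -0.1, 0.1]
width: 0.402
scene (56, 65) 60 [[-18.4, -4.8, 58.0], [1.6, 0.9, 61.3], [19.1, 6.2, 63.5]] ang -179.0
scene (36, 45) 160 [[-67.7, -6.0, 37.1], [31.3, 1.8, 41.3], [68.0, 7.7, 43.6]] ang 179.4
scene (20, 28) 77 [[-59.6, -21.4, 20.1], [21.6, 7.3, 24.0], [68.0, 24.7, 27.5]] ang 175.2
top (56, 65) 68 [[-21.9, -5.9, 57.4], [-3.8, -0.6, 61.6], [14.6, 5.0, 64.6]] ang -179.9
top (36, 45) 207 [[-68.8, -7.0, 36.8], [-16.3, 0.1, 40.5], [62.9, 6.5, 44.0]] ang 179.9
top (20, 28) 53 [[-67.7, -23.2, 21.2], [-5.7, -8.7, 26.9], [54.8, 24.3, 27.9]] ang 176.5
pos [ 0.4697 -0.2317  0.133 ] yaw -52.71 down in tool [ 1.e+00 -8.e-04  5.e-04] shift mm [  33.  -166.  -164.5] turn x -0.012 F [0.  0.4 0. ] w 0.4 t 38.95 j7 -0.56
```

```bash
python3 -c "
from h import *
sign_off(); print(observe()['clock'])"
```

```text
the job is handed in; nothing more can be done
the job is handed in; nothing more can be done
```

The carrier is made up and handed in at about 39 s. The glass plate went in first, then the larger dish between the pins, then the bridge with its feet in the end pockets. I lowered each piece until the force rose lightly (about 7 to 11 N) and released it there. Grip was 7 N on the plate, 6 N on the dish and 20 N on the bridge.

**Last checks**
- **Bridge:** the top of its rib measured about 61 mm, which is the carrier floor plus the bridge's height, so its feet are home. It is aligned with the carrier within about 1°. The scene camera has it centred within about 1 mm; the top camera shows it about 3.6 mm off along the carrier's x, still inside the limit.
- **Dish:** before lowering, it was within about 1 mm of centre between the pins. The last picture, with the bridge still held above, shows it standing there. I did not look at it again once the bridge was down.
- **Plate:** centred within about 2.5 mm. The top camera shows −1.9 to −2.4 mm along the carrier's x, while the scene camera shows it nearly centred.

**What disagreed or went wrong**
- **Height reading:** the reported tool height was 20 mm off, so the fingertips touch the bench at z = −0.020. I found this when the fingers pressed on the bare bench beside the plate and the force reached about 67 N. I backed off straight away and used the corrected height from then on.
- **Other items on the bench:** I made no separate check that they had not moved. No unexpected forces showed up along the way.

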